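Fetch the espresso cup from the blocked coffee drawer

ROBOT

A 6-joint arm with a two-finger parallel gripper is mounted at the origin on a cart in front of the work surface, level with it; the furniture and walls round the work are solid. World frame = base frame: x ahead of the robot, y to its left, z up, the work surface at z = 0. Lengths are in m, angles in rad, forces in N, time in s.
With the tool pointing down it reaches from about 0.35 to 0.975 m from the base axis. Payload 17.4 kg.
Tool frame: the origin (TCP) lies on the front face of the gripper's body, between the roots of the fingers; the fingertips stand env.tip_extent ahead of it and the grasp point (between the pads) lies 54 mm ahead of it (env.tip_extent is the distance from the TCP to the fingertips, in m); z points along the fingers, y is the line along which they close (so a half turn about z gives the same grasp; the last joint's range is limited). The gripper opens to 85 mm and grips with 20 to 120 N. Pads are 22 mm wide; open, the fingers measure 114 mm over their backs; the gripper's body (76 mm by 85 mm) begins 54 mm behind the grasp point. The pads swing forward as they close: fully open they stand 13 mm farther back than shut.
Start: joints at [1.068, 0.116, 1.442, -0, 1.584, -0.038], TCP at [0.303, 0.603, 0.304] pointing down, gripper open.
Joint ranges: [-2.83, 2.83], [-0.83, 2.19], [0.07, 2.5], [-1.14, 4.28], [0.01, 3], [-2.97, 2.97]. Speed limits (rad/s): [1.89, 1.89, 2.22, 3.14, 3.14, 3.14].

INTERFACE

Orientations are given as [roll, pitch, yaw] about the fixed x, y, z axes, in that order (R = Rz(yaw) Ry(pitch) Rx(roll)).
In Python, from rig import monitor, eyes, hand_in, env gives the robot as it stands.
- The arm moves only by the tool arm_command, never from a script. Its argument "series" is a list of rows, each an object of numbers: "hand": the closure, from -1 (fully open) to 1 (shut), so that 0 is half open; "tx", "ty", "tz": the shift along the tool's x, y, z each as a share of 0.04 m, from -1 to 1; "ax", "ay", "az": the turn, a rotation vector about the tool's x, y, z each as a share of 5 degrees, from -1 to 1. In form: [{"hand": .., "tx": .., "ty": .., "tz": .., "ax": .., "ay": .., "az": ..}, ...]. A call has 1 to 8 rows; each row shifts and turns the commanded pose from where the row before left it, along the tool's axes as they then stand; what a row does not reach is not made up. A row lasts 1/10 s, in which the tool goes at most 50 mm and 8.59 degrees, less where a joint would pass 70% of its speed; a pose out of reach is approached as far as the arm can. A call with a number of a shift or a turn outside -1 to 1 is refused whole. A call with a gripper value outside its range is refused whole. The fingers move at their own pace and stop on an object; "grip_force" is the grip in N (left out, the last holds). Time passes only in rows, so rows that do not move let the fingers close. It gives the time, the measured TCP pose, the force, the opening and the grip force at its end, in the units of the state.
- monitor.get_obs(): the state, without advancing time (a new reading comes with each control period).
- eyes.capture(name): name is "side" or "top"; returns a dict with "color" (480x640x3 uint8, blue, green, red), "K" (3x3 intrinsics, pixels), "camera_from_world" (4x4, takes a point from world to camera coordinates). Camera axes: x right, y up, looking along -z (the intrinsics and any distortion apply to the point x, -y, -z); pixel columns grow to the right and rows downward; lengths in m; the calibration is good to about 2 mm. A picture is of the moment at which its call begins. There is no depth.
- hand_in(): hands the job in; it is judged then, once.
The state is a dict: "time_s": time; "qpos": joint angles; "joint_velocities": joint speeds; "joint_efforts": joint torques, N m; "tool_pos": TCP position; "orientation": TCP orientation; "wrist_force": force on the tool from outside, world axes, zero at the start; "ft_torque": the same for the moment, N m; "gripper_width": opening from 0.0 (shut) to 1.0 (fully open); "grasp_force": force on a finger pad.
Only numpy, scipy, OpenCV 4.12 (cv2) and the standard library are available. Lean on these libraries where they do the work, as an engineer would, in place of code of your own. Each camera call takes 0.05 s, during which the arm holds its last target. There are 200 camera calls.

TASK

Please get the espresso cup out of the bamboo coffee drawer and stand it upright in the middle of the white saucer. The pepper mill, the salt shaker and the honey jar are standing in the drawer's way: first set them aside on the free worktop, so that the drawer opens without pushing against them, and when the cup is on the saucer shut the drawer fully and put all three back upright, each exactly where it stood. Knock nothing over and leave the saucer and the striped mug where they are.

Things in the scene. Friction and masses are not known exactly. Their poses are not given: they have to be found in the camera images.
- coffee_unit: Fixed bamboo coffee drawer unit, top (thin steel rods to see through) at 92 mm. Origin on the worktop under the middle of the shut drawer's front face; x points into the unit, away from the robot, y left, z up. It fills x 0 to 190, y -140 to 140 mm; the drawer front is 276 mm wide, 12 to 86 mm high. Drawer floor 18 mm above the worktop, its side walls 230 mm apart and 58 mm high.
- drawer (a joint): How far the drawer is out, m: 0 shut, 0.132 end stop. It slides to -x of coffee_unit with 1.5 N friction, stays where left, no latch. Out 0.12 or more, the cup lifts straight up with room for fingers. From the front face: 12 mm panel, free space with the cup up to 129 mm, then a 40 mm high divider and fixed coffee capsules up to 46 mm high.
- drawer_handle (a point): Middle of the drawer's bar handle: straight steel bar, 126 mm long along y of coffee_unit, 10 mm thick, on two posts 96 mm apart, 76 mm above the worktop and 42 mm in front of the drawer's front face; moves with the drawer. Can be pinched from above, one finger between bar and front. Axes as coffee_unit.
- pepper_mill: Dark wooden pepper mill, 160 mm tall, 58 mm across; round head about 50 mm across from 116 to 149 mm high, a small knob above; 0.18 kg. Origin: centre of its underside, z up. Stands in front of the drawer at the start; the three things there swap places from start to start.
- salt_shaker: Glass salt shaker with a grey cap, 90 mm tall, 44 mm across below 70 mm, cap about 34 mm across; 0.1 kg. Origin: centre of its underside, z up. Stands in front of the drawer at the start.
- honey_jar: Honey jar with a red lid, 86 mm tall, 56 mm across along its x and 62 mm along its y, lid 56 mm across from 75 mm up; 0.36 kg. Origin: centre of its underside, z up. Stands in front of the drawer at the start.
- espresso_cup: White espresso cup, reddish-brown inside, 51 mm tall, 0.12 kg. Origin on its underside, z up; the bowl's axis is 14.5 mm to +y of it, the handle points to -y and ends 46 mm from it. Bowl 62 mm across at the rim, about 43 at the foot. Stands in the drawer, handle roughly towards the robot; can be gripped across the bowl along its x, near the rim.
- cup_bowl (a point): The centre of the espresso cup's bowl, at the height of its underside; axes as the cup's.
- saucer: Loose round white saucer, 124 mm across, 14 mm high, flat floor 5 mm above the worktop. Origin: centre of its underside. It stands left or right of the drawer, the mug on the other side. Else the worktop beside the drawer is free from 0.40 to 0.60 m ahead of the robot, up to 0.38 m to either side; behind and outside stand kettle, crock, tins, spice jars and the hob.
- striped_mug: Bystander, leave alone: white mug with green stripes, 91 mm tall, 84 mm across, handle to its -y. Origin on its underside; the bowl's axis is 18 mm to +y of it, the handle ends 61 mm from it.
There are look-alikes about, which are no part of the job. What is shaped like the espresso_cup but yellow is not meant.

How it is judged:
On the way, in this order (a step that is already met when the one before it is completed fails the run):
1. the drawer is pulled open, at least 0.10 m (value of joint drawer above 0.1 m), for 0.1 s.
2. the espresso cup stands upright in the middle of the saucer (horizontal distance between cup_bowl and saucer below 0.014 m and angle between espresso_cup's own z axis and vertical below 0.15 rad and z of espresso_cup in the frame of saucer between -0.002 and 0.012 m and linear speed of espresso_cup below 0.03 m/s), for 0.2 s.
3. the drawer is shut again, the cup on the saucer (all of step 2 and value of joint drawer below 0.008 m), for 0.1 s.
At the end, for the whole second after the job is handed in: The drawer is shut (within 8 mm); the espresso cup stands upright on the saucer, its bowl within 14 mm of the saucer's centre; pepper mill, salt shaker and honey jar stand upright on the worktop, each within 15 mm of where it stood at the start; all at rest (all of step 3 and distance of each of pepper_mill, salt_shaker, honey_jar from where it was at the start of the episode below 0.015 m and angle between each of pepper_mill, salt_shaker, honey_jar's own z axis and vertical below 0.1 rad and linear speed of each of pepper_mill, salt_shaker, honey_jar below 0.02 m/s); the robot touches nothing.
It fails at once if the drawer or its case pushes against the pepper mill, the salt shaker or the honey jar (over 4 N) (contact force between coffee_unit and pepper_mill above 4 N or contact force between coffee_unit and salt_shaker above 4 N or contact force between coffee_unit and honey_jar above 4 N).
It fails at once if a thing is knocked over (tilted more than about 40 degrees) (angle between any of pepper_mill, salt_shaker, honey_jar, espresso_cup, striped_mug's own z axis and vertical above 0.7 rad).
It fails at once if the striped mug or the saucer is shifted by more than 30 mm (distance of any of striped_mug, saucer from where it was at the start of the episode above 0.03 m).
It also fails if it takes over 149 s, if anything falls off the work surface, if the arm or the gripper's body presses on something with over 40 N, if the wrist force passes 120 N, or if a joint passes its speed limit or range.

## Working session

There is one attempt and no reset: what is moved stays moved. The work goes in short steps, Python scripts to look and compute and a tool call to move; the robot and the scene stay as the last step left them, time stands still between calls to the robot, and variables do not carry over. Pictures are saved under pics/ and viewed, at most 14 in all, crops included, and the job is handed in when it is done.

Besides the shell and the picture viewer there is one more tool, called after "Emit:" by a JSON object that holds its "name" and its "arguments", one argument or row to a line. arm_command: Moves the arm, as the interface text tells. Its arguments: {"type":"object","properties":{"series":{"type":"array"},"grip_force":{"type":"number"}},"required":["series"]}

```bash
mkdir -p pics; ls; cat > h.py <<'E'
import numpy as np, cv2
from rig import monitor, eyes, hand_in, env
def snap(n,f):
    c=eyes.capture(n); cv2.imwrite('pics/'+f,c['color']); np.savez('pics/'+f[:-4]+'.npz',**{k:np.array(c[k]) for k in c}); return c
def ray(c,u,v):
    K=np.array(c['K']);T=np.array(c['camera_from_world']);R=T[:3,:3];o=-R.T@T[:3,3]
    d=np.linalg.inv(K)@[u,v,1]; d=R.T@np.array([d[0],-d[1],-d[2]]); return o,d
def onz(c,u,v,z):
    o,d=ray(c,u,v); return o+d*(z-o[2])/d[2]
def proj(c,p):
    K=np.array(c['K']);T=np.array(c['camera_from_world']);q=T[:3,:3]@np.array(p)+T[:3,3]; q=K@[q[0],-q[1],-q[2]]; return q[:2]/q[2]
E
python3 - <<'E'
from h import *
for n in('top','side'):
    c=snap(n,n+'0.png'); print(n,[k for k in c],ray(c,320,240),np.array(c['K'])[0,0])
print(env.tip_extent); print(monitor.get_obs())
E
```

```text
pics
top ['color', 'K', 'camera_from_world'] (array([ 0.30681461, -0.00928022,  1.111881  ]), array([ 0.21209573, -0.02528088, -0.97692252])) 434.9048678593745
side ['color', 'K', 'camera_from_world'] (array([ 0.43485742, -0.84653571,  0.51640504]), array([ 0.10765625,  0.87556699, -0.47100785])) 479.6960487607505
0.0726
{'time_s': 0.1, 'qpos': array([ 1.06815923e+00,  1.16435974e-01,  1.44221741e+00, -2.55113382e-06,
        1.58400155e+00, -3.77864996e-02]), 'joint_velocities': array([-0.00056834, -0.00020782, -0.00175854, -0.00116779,  0.00121375,
        0.00098814]), 'joint_efforts': array([ 7.83118485e-04, -7.33679438e+01, -6.33785892e+01, -1.17632835e-04,
        5.34877836e-03, -3.65299556e-06]), 'tool_pos': array([0.30254675, 0.60328578, 0.30322557]), 'orientation': array([-3.14053104e+00, -3.75809204e-05,  2.67674201e+00]), 'wrist_force': array([-0.08792256,  0.48037065, -0.80640239]), 'ft_torque': array([ 0.00275973, -0.02557745, -0.03257875]), 'grasp_force': 0.0, 'gripper_width': 0.9997613863962967}
```

View pics/top0.png

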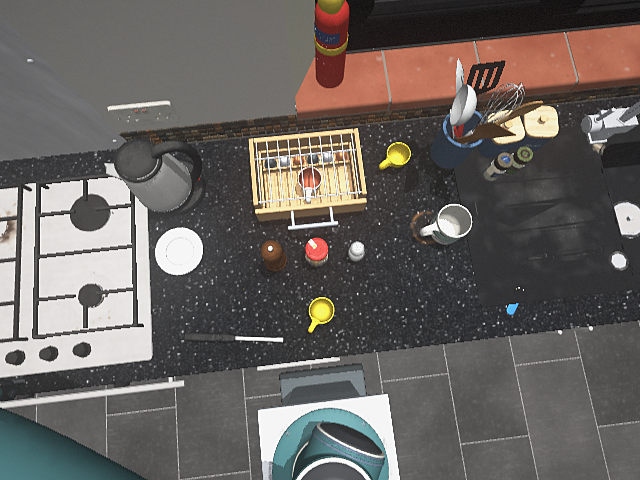

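View pics/side0.png

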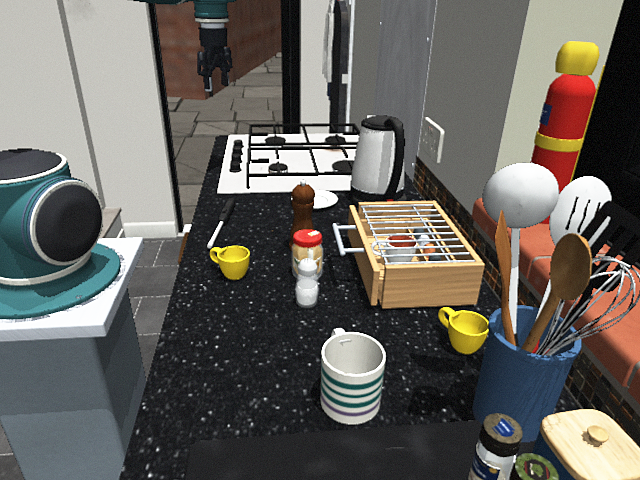

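Top view: saucer (180,251), drawer unit (308,170) with handle (314,224). Mill is at (272,252), jar at (317,250), salt at (357,251), mug at (453,224). Candidates for the cup are the one in the drawer with the reddish-brown inside at (310,182), a yellow one at (397,155), a yellow one at (321,310) and the striped mug at (453,224). I choose (310,182) and will check it in a close crop.

```bash
python3 - <<'E'
from h import *
a=cv2.imread('pics/top0.png')[125:275,235:395]; cv2.imwrite('pics/crop0.png',cv2.resize(a,None,fx=4.0,fy=4.0,interpolation=cv2.INTER_CUBIC))
E
```

```text
(no output)
```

View pics/crop0.png

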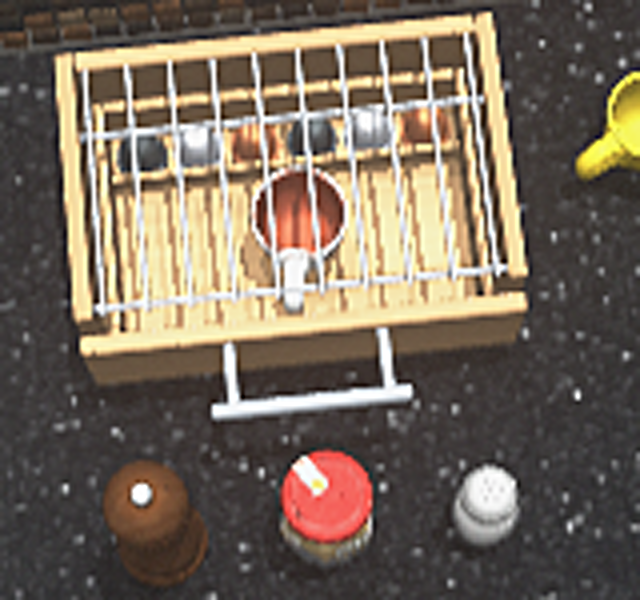

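The crop shows the white cup with a reddish-brown inside at crop (299,217), handle towards the robot: the right one. Mill knob is at (141,493), jar lid at (328,494), salt cap at (490,485) and handle bar ends at (213,411) and (411,392).

```bash
python3 - <<'E'
from h import *
c=np.load('pics/top0.npz'); s=np.load('pics/side0.npz')
im=c['color'];si=s['color']
P=lambda x,y:(235+x/4-.375,125+y/4-.375)
for n,x,y,z in [('mill',141,493,.159),('jar',328,494,.086),('salt',490,483,.09),('hL',214,411,.078),('hR',410,392,.078),('cup',299,217,.069),('cuphandle',292,302,.055),('unitFLtop',85,346,.086),('unitFR',525,302,.086),('rearL',57,57,.092),('rearR',493,16,.092)]:
    print(n,onz(c,*P(x,y),z).round(4))
def blobs(i,m,amin=60):
    k,l,st,ce=cv2.connectedComponentsWithStats(m.astype(np.uint8)); return [(ce[j].round(1),st[j].tolist()) for j in range(1,k) if st[j][4]>amin]
hsv=cv2.cvtColor(im,cv2.COLOR_BGR2HSV); hs=cv2.cvtColor(si,cv2.COLOR_BGR2HSV)
w=(hsv[...,1]<50)&(hsv[...,2]>120); w[:, :150]=0; w[:200]=0;w[300:]=0; w[:,500:]=0
for b in blobs(im,w): print('white',b, onz(c,*b[0],.012).round(4))
r=((hs[...,0]<6)|(hs[...,0]>174))&(hs[...,1]>150)&(hs[...,2]>120); r[:, 400:]=0
print('side red',blobs(si,r,30)); 
r=((hsv[...,0]<6)|(hsv[...,0]>174))&(hsv[...,1]>150)&(hsv[...,2]>120); r[:200]=0
print('top red',[(b,onz(c,*b[0],.084).round(4)) for b in blobs(im,r,30)])
b=(hs[...,0]<15)&(hs[...,1]>90)&(hs[...,2]<140); b[:,:285]=0;b[:,330:]=0;b[:170]=0;b[260:]=0
print('side mill',blobs(si,b,30))
cv2.imwrite('pics/crop1.png',cv2.resize(si[170:320,280:400],None,fx=4,fy=4,interpolation=cv2.INTER_CUBIC))
E
```

```text
mill [0.5088 0.0793 0.159 ]
jar [ 0.5106 -0.0255  0.086 ]
salt [ 0.5053 -0.1227  0.09  ]
hL [0.5717 0.0378 0.078 ]
hR [ 0.5698 -0.0829  0.078 ]
cup [ 0.6937 -0.0279  0.069 ]
cuphandle [ 0.6428 -0.0174  0.055 ]
unitFLtop [0.6196 0.1118 0.086 ]
unitFR [ 0.6164 -0.1598  0.086 ]
rearL [0.809  0.1127 0.092 ]
rearR [ 0.8051 -0.1649  0.092 ]
white (array([446.4, 224. ]), [420, 204, 53, 34, 732]) [ 0.5499 -0.3705  0.012 ]
white (array([312.2, 222.3]), [288, 207, 50, 23, 295]) [ 0.595 -0.023  0.012]
white (array([178.5, 250.7]), [155, 227, 48, 48, 1824]) [0.5597 0.3272 0.012 ]
white (array([356.4, 250.4]), [349, 241, 16, 19, 225]) [ 0.5075 -0.1277  0.012 ]
side red [(array([306.9, 238.1]), [293, 229, 29, 18, 377])]
top red [((array([316.6, 249.2]), [305, 237, 23, 24, 280]), array([ 0.5084, -0.0251,  0.084 ]))]
side mill [(array([302.2, 206.9]), [290, 184, 25, 52, 829]), (array([292.9, 242.5]), [289, 237, 12, 13, 61])]
```

View pics/crop1.png

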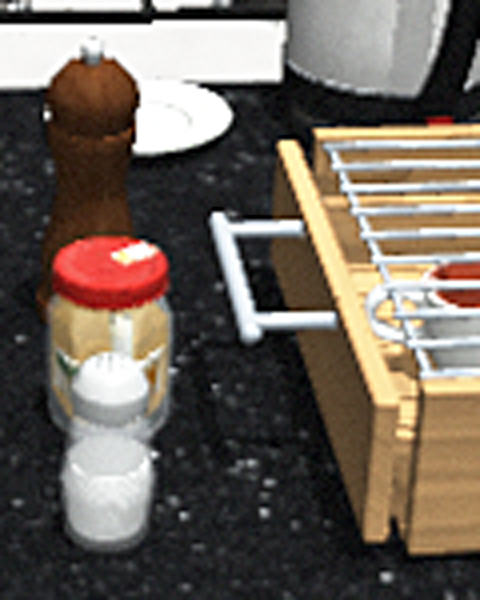

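Side crop: mill knob (93,48), red lid (110,258), salt cap (110,372), all upright and clear of the drawer handle.

```bash
cat >> h.py <<'E'
def tri(a,b):
    (o1,d1),(o2,d2)=a,b; d1=d1/np.linalg.norm(d1);d2=d2/np.linalg.norm(d2)
    t=np.linalg.lstsq(np.c_[d1,-d2],o2-o1,rcond=None)[0]; p,q=o1+d1*t[0],o2+d2*t[1]; return ((p+q)/2).round(4),np.linalg.norm(p-q).round(4)
E
python3 - <<'E'
from h import *
c=np.load('pics/top0.npz'); s=np.load('pics/side0.npz')
P=lambda x,y:(235+x/4-.375,125+y/4-.375)
S=lambda x,y:(280+x/4-.375,170+y/4-.375)
for n,a,b in [('mill',(141,493),(93,46)),('jar',(328,494),(110,256)),('salt',(491,484),(111,366)),('hR',(409,392),(251,331)),('hL',(215,411),(219,219))]:
    print(n,tri(ray(c,*P(*a)),ray(s,*S(*b))))
# saucer rim ellipse & side check
print('jar',onz(s,*S(110,254),.086),'salt',onz(s,*S(111,366),.088),'mill',onz(s,*S(93,46),.157))
print('saltbase',proj(c,[.506,-.122,0]),proj(c,[.506,-.122,.04]))
E
```

```text
mill (array([0.5097, 0.0795, 0.157 ]), np.float64(0.001))
jar (array([ 0.5102, -0.0254,  0.0896]), np.float64(0.0005))
salt (array([ 0.5038, -0.1236,  0.0865]), np.float64(0.003))
hR (array([ 0.5706, -0.0823,  0.0775]), np.float64(0.0012))
hL (array([0.5724, 0.0373, 0.0765]), np.float64(0.0007))
jar [ 0.51125165 -0.01632037  0.086     ] salt [ 0.50203331 -0.12661479  0.088     ] mill [0.51023943 0.07983923 0.157     ]
saltbase [353.92968997 252.0996386 ] [355.1525425  249.13078578]
```

Emit:
{"name": "arm_command", "arguments": {
  "series": [
    {"hand": -1, "az": -1},
    {"hand": -1, "az": -1},
    {"hand": -1, "az": -1},
    {"hand": -1, "az": -1},
    {"hand": -1, "az": -1},
    {"hand": -1, "az": -0.327},
    {"hand": -1}
  ],
  "grip_force": 25
}}

```text
schema error: expected keys hand, tx, ty, tz, ax, ay, az
```

Emit:
{"name": "arm_command", "arguments": {
  "series": [
    {"hand": -1, "ty": -1, "tx": -0.4},
    {"hand": -1, "ty": -1, "tx": -0.4},
    {"hand": -1, "ty": -1, "tx": -0.4},
    {"hand": -1, "ty": -1, "tx": -0.4},
    {"hand": -1, "ty": -1, "tx": -0.4},
    {"hand": -1, "ty": -1, "tx": -0.4},
    {"hand": -1, "ty": -1, "tx": -0.4}
  ]
}}

```text
schema error: expected keys hand, tx, ty, tz, ax, ay, az
```

Emit:
{"name": "arm_command", "arguments": {
  "series": [
    {"hand": -1, "ty": -1, "tx": -0.4},
    {"hand": -1, "ty": -1, "tx": -0.4},
    {"hand": -1, "ty": -1, "tx": -0.4},
    {"hand": -1, "ty": -1, "tx": -0.4},
    {"hand": -1, "ty": -1, "tx": -0.4},
    {"hand": -1, "ty": -1, "tx": -0.4},
    {"hand": -1},
    {"hand": -1}
  ]
}}

```text
schema error: expected keys hand, tx, ty, tz, ax, ay, az
```

```bash
python3 - <<'E'
from h import *
o=monitor.get_obs();print(o['time_s'],o['tool_pos'],o['orientation'],o['qpos'].round(2),o['gripper_width'])
c=np.load('pics/top0.npz')
hsv=cv2.cvtColor(c['color'],cv2.COLOR_BGR2HSV);m=(abs(hsv[...,0].astype(int)-28)<5)&(hsv[...,1]>180)&(hsv[...,2]>150)
k,l,st,ce=cv2.connectedComponentsWithStats(m.astype(np.uint8))
for j in range(1,k):
    if st[j][4]>60: print(ce[j],st[j],onz(c,*ce[j],.04))
for u,v,n in[(453,212,.09),(421,232,.05),(285,340,.01),(185,337,.01)]: print(onz(c,u,v,n))
E
```

```text
0.1 [0.30254675 0.60328578 0.30322557] [-3.14053104e+00 -3.75809204e-05  2.67674201e+00] [ 1.07  0.12  1.44 -0.    1.58 -0.04] 0.9997613863962967
[397.10526316 153.82105263] [386 148  22  16  95] [ 0.74716029 -0.26600248  0.04      ]
[320.37804878 310.04268293] [310 300  22  23 164] [ 0.36587225 -0.01770886  0.04      ]
[ 0.56062205 -0.36627745  0.09      ]
[ 0.52845688 -0.29099115  0.05      ]
[0.30501217 0.07728844 0.01      ]
[0.34087169 0.32202291 0.01      ]
```

Emit:
{"name": "arm_command", "arguments": {
  "series": [
    {"hand": -1, "tx": 0, "ty": 0, "tz": 0, "ax": 0, "ay": 0, "az": -1},
    {"hand": -1, "tx": 0, "ty": 0, "tz": 0, "ax": 0, "ay": 0, "az": -1},
    {"hand": -1, "tx": 0, "ty": 0, "tz": 0, "ax": 0, "ay": 0, "az": -1},
    {"hand": -1, "tx": 0, "ty": 0, "tz": 0, "ax": 0, "ay": 0, "az": -1},
    {"hand": -1, "tx": 0, "ty": 0, "tz": 0, "ax": 0, "ay": 0, "az": -1},
    {"hand": -1, "tx": 0, "ty": 0, "tz": 0, "ax": 0, "ay": 0, "az": -0.327},
    {"hand": -1, "tx": 0, "ty": 0, "tz": 0, "ax": 0, "ay": 0, "az": 0}
  ],
  "grip_force": 25
}}

```text
time_s: 0.8
tool_pos: [0.3025, 0.6034, 0.3036]
orientation: [-3.141, -0.0, 3.141]
wrist_force: [0.6, -0.3, -0.1]
gripper_width: 1.001
grasp_force: 0.0
```

Emit:
{"name": "arm_command", "arguments": {
  "series": [
    {"hand": -1, "tx": -0.4, "ty": -1, "tz": 0, "ax": 0, "ay": 0, "az": 0},
    {"hand": -1, "tx": -0.4, "ty": -1, "tz": 0, "ax": 0, "ay": 0, "az": 0},
    {"hand": -1, "tx": -0.4, "ty": -1, "tz": 0, "ax": 0, "ay": 0, "az": 0},
    {"hand": -1, "tx": -0.4, "ty": -1, "tz": 0, "ax": 0, "ay": 0, "az": 0},
    {"hand": -1, "tx": -0.4, "ty": -1, "tz": 0, "ax": 0, "ay": 0, "az": 0},
    {"hand": -1, "tx": -0.4, "ty": -1, "tz": 0, "ax": 0, "ay": 0, "az": 0},
    {"hand": -1, "tx": -0.4, "ty": -1, "tz": 0, "ax": 0, "ay": 0, "az": 0},
    {"hand": -1, "tx": -0.4, "ty": -1, "tz": 0, "ax": 0, "ay": 0, "az": 0}
  ]
}}

```text
time_s: 1.6
tool_pos: [0.4308, 0.2817, 0.304]
orientation: [3.141, 0.0, 3.14]
wrist_force: [1.1, 0.8, -0.4]
gripper_width: 1.0
grasp_force: 0.0
```

Emit:
{"name": "arm_command", "arguments": {
  "series": [
    {"hand": -1, "tx": -0.4, "ty": -1, "tz": 0, "ax": 0, "ay": 0, "az": 0},
    {"hand": -1, "tx": -0.4, "ty": -1, "tz": 0, "ax": 0, "ay": 0, "az": 0},
    {"hand": -1, "tx": -0.4, "ty": -1, "tz": 0, "ax": 0, "ay": 0, "az": 0},
    {"hand": -1, "tx": -0.4, "ty": -1, "tz": 0, "ax": 0, "ay": 0, "az": 0},
    {"hand": -1, "tx": -0.4, "ty": -1, "tz": 0, "ax": 0, "ay": 0, "az": 0},
    {"hand": -1, "tx": 0, "ty": 0, "tz": 0, "ax": 0, "ay": 0, "az": 0},
    {"hand": -1, "tx": 0, "ty": 0, "tz": 0, "ax": 0, "ay": 0, "az": 0}
  ]
}}

```text
time_s: 2.3
tool_pos: [0.5107, 0.0827, 0.3038]
orientation: [3.141, -0.0, 3.138]
wrist_force: [-0.7, 0.3, 0.1]
gripper_width: 1.001
grasp_force: 0.0
```

Emit:
{"name": "arm_command", "arguments": {
  "series": [
    {"hand": -1, "tx": 0.03, "ty": -0.08, "tz": 1, "ax": 0, "ay": 0, "az": 0},
    {"hand": -1, "tx": 0, "ty": 0, "tz": 1, "ax": 0, "ay": 0, "az": 0},
    {"hand": -1, "tx": 0, "ty": 0, "tz": 0.9, "ax": 0, "ay": 0, "az": 0},
    {"hand": -1, "tx": 0, "ty": 0, "tz": 0, "ax": 0, "ay": 0, "az": 0}
  ]
}}

```text
time_s: 2.7
tool_pos: [0.5074, 0.0812, 0.1834]
orientation: [-3.141, -0.007, -3.141]
wrist_force: [0.2, -0.8, 0.6]
gripper_width: 0.998
grasp_force: 0.0
```

Emit:
{"name": "arm_command", "arguments": {
  "series": [
    {"hand": 1, "tx": 0, "ty": 0, "tz": 0, "ax": 0, "ay": 0, "az": 0},
    {"hand": 1, "tx": 0, "ty": 0, "tz": 0, "ax": 0, "ay": 0, "az": 0},
    {"hand": 1, "tx": 0, "ty": 0, "tz": 0, "ax": 0, "ay": 0, "az": 0},
    {"hand": 1, "tx": 0, "ty": 0, "tz": 0, "ax": 0, "ay": 0, "az": 0},
    {"hand": 1, "tx": 0, "ty": 0, "tz": 0, "ax": 0, "ay": 0, "az": 0},
    {"hand": 1, "tx": 0, "ty": 0, "tz": 0, "ax": 0, "ay": 0, "az": 0},
    {"hand": 1, "tx": 0, "ty": 0, "tz": 0, "ax": 0, "ay": 0, "az": 0},
    {"hand": 1, "tx": 0, "ty": 0, "tz": 0, "ax": 0, "ay": 0, "az": 0}
  ]
}}

```text
time_s: 3.5
tool_pos: [0.5103, 0.0803, 0.1904]
orientation: [3.141, 0.004, 3.141]
wrist_force: [-1.1, -0.8, 6.6]
gripper_width: 0.546
grasp_force: 24.8
```

Emit:
{"name": "arm_command", "arguments": {
  "series": [
    {"hand": -0.6, "tx": 0, "ty": 0, "tz": 0, "ax": 0, "ay": 0, "az": 0},
    {"hand": -0.6, "tx": 0, "ty": 0, "tz": 0, "ax": 0, "ay": 0, "az": 0},
    {"hand": -0.6, "tx": 0, "ty": 0, "tz": 0.15, "ax": 0, "ay": 0, "az": 0},
    {"hand": -0.6, "tx": 0, "ty": 0, "tz": 0, "ax": 0, "ay": 0, "az": 0}
  ]
}}

```text
time_s: 3.9
tool_pos: [0.5091, 0.0802, 0.181]
orientation: [-3.141, -0.001, -3.142]
wrist_force: [0.2, 0.0, -0.1]
gripper_width: 0.802
grasp_force: 0.0
```

Emit:
{"name": "arm_command", "arguments": {
  "series": [
    {"hand": 1, "tx": 0, "ty": 0, "tz": 0, "ax": 0, "ay": 0, "az": 0},
    {"hand": 1, "tx": 0, "ty": 0, "tz": 0, "ax": 0, "ay": 0, "az": 0},
    {"hand": 1, "tx": 0, "ty": 0, "tz": 0, "ax": 0, "ay": 0, "az": 0},
    {"hand": 1, "tx": 0, "ty": 0, "tz": 0, "ax": 0, "ay": 0, "az": 0},
    {"hand": 1, "tx": 0, "ty": 0, "tz": 0, "ax": 0, "ay": 0, "az": 0},
    {"hand": 1, "tx": 0, "ty": 0, "tz": 0, "ax": 0, "ay": 0, "az": 0}
  ],
  "grip_force": 30
}}

```text
time_s: 4.5
tool_pos: [0.5095, 0.0802, 0.182]
orientation: [-3.142, 0.0, -3.142]
wrist_force: [0.4, -0.8, 1.1]
gripper_width: 0.548
grasp_force: 31.1
```

Emit:
{"name": "arm_command", "arguments": {
  "series": [
    {"hand": 1, "tx": 0, "ty": 0, "tz": -0.3, "ax": 0, "ay": 0, "az": 0},
    {"hand": 1, "tx": 0, "ty": 0, "tz": -0.5, "ax": 0, "ay": 0, "az": 0},
    {"hand": 1, "tx": 0.2, "ty": 0.3, "tz": 0, "ax": 0, "ay": 0, "az": 0},
    {"hand": 1, "tx": 0.3, "ty": 0.6, "tz": 0, "ax": 0, "ay": 0, "az": 0},
    {"hand": 1, "tx": 0.3, "ty": 0.6, "tz": 0, "ax": 0, "ay": 0, "az": 0},
    {"hand": 1, "tx": 0.3, "ty": 0.6, "tz": 0, "ax": 0, "ay": 0, "az": 0},
    {"hand": 1, "tx": 0.3, "ty": 0.4, "tz": 0, "ax": 0, "ay": 0, "az": 0},
    {"hand": 1, "tx": 0.1, "ty": 0.3, "tz": 0, "ax": 0, "ay": 0, "az": 0}
  ]
}}

```text
time_s: 5.3
tool_pos: [0.448, 0.1936, 0.2137]
orientation: [3.141, -0.0, -3.14]
wrist_force: [0.4, -0.2, -2.3]
gripper_width: 0.546
grasp_force: 31.4
```

```bash
python3 - <<'E'
from h import *
snap('side','s1.png'); a=cv2.imread('pics/s1.png'); cv2.imwrite('pics/s1c.png',cv2.resize(a[120:320,220:400],None,fx=3,fy=3))
E
```

```text
(no output)
```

View pics/s1c.png

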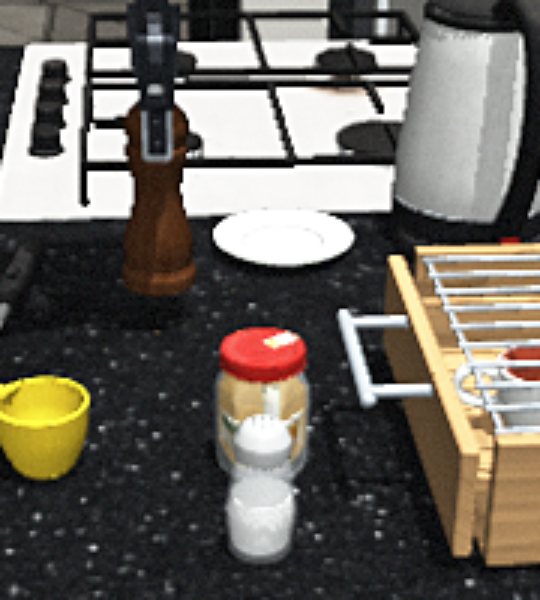

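The mill is held upright at crop (158,200), clear of everything; I'm lowering it now.

Emit:
{"name": "arm_command", "arguments": {
  "series": [
    {"hand": 1, "tx": 0, "ty": 0, "tz": 0.4, "ax": 0, "ay": 0, "az": 0},
    {"hand": 1, "tx": 0, "ty": 0, "tz": 0.3, "ax": 0, "ay": 0, "az": 0},
    {"hand": 1, "tx": 0, "ty": 0, "tz": 0.1, "ax": 0, "ay": 0, "az": 0},
    {"hand": 1, "tx": 0, "ty": 0, "tz": 0, "ax": 0, "ay": 0, "az": 0},
    {"hand": 1, "tx": 0, "ty": 0, "tz": 0, "ax": 0, "ay": 0, "az": 0}
  ]
}}

```text
time_s: 5.85
tool_pos: [0.45, 0.1913, 0.1817]
orientation: [-3.141, 0.0, 3.14]
wrist_force: [-0.0, -3.3, 7.7]
gripper_width: 0.55
grasp_force: 31.8
```

Emit:
{"name": "arm_command", "arguments": {
  "series": [
    {"hand": -1, "tx": 0, "ty": 0, "tz": 0, "ax": 0, "ay": 0, "az": 0},
    {"hand": -1, "tx": 0, "ty": 0, "tz": 0, "ax": 0, "ay": 0, "az": 0},
    {"hand": -1, "tx": 0, "ty": 0, "tz": 0, "ax": 0, "ay": 0, "az": 0},
    {"hand": -1, "tx": 0, "ty": 0, "tz": 0, "ax": 0, "ay": 0, "az": 0},
    {"hand": -1, "tx": 0, "ty": 0, "tz": -0.5, "ax": 0, "ay": 0, "az": 0},
    {"hand": -1, "tx": 0, "ty": 0, "tz": -0.9, "ax": 0, "ay": 0, "az": 0},
    {"hand": -1, "tx": 0, "ty": 0, "tz": -0.6, "ax": 0, "ay": 0, "az": 0},
    {"hand": -1, "tx": 0, "ty": 0, "tz": 0, "ax": 0, "ay": 0, "az": 0}
  ]
}}

```text
time_s: 6.65
tool_pos: [0.4501, 0.1925, 0.2654]
orientation: [3.14, 0.005, -3.142]
wrist_force: [0.4, -0.2, -1.3]
gripper_width: 0.997
grasp_force: 0.0
```

Emit:
{"name": "arm_command", "arguments": {
  "series": [
    {"hand": -1, "tx": 0, "ty": -0.9, "tz": 0, "ax": 0, "ay": 0, "az": 0},
    {"hand": -1, "tx": -0.3, "ty": -0.9, "tz": 0, "ax": 0, "ay": 0, "az": 0},
    {"hand": -1, "tx": -0.3, "ty": -0.9, "tz": 0, "ax": 0, "ay": 0, "az": 0},
    {"hand": -1, "tx": -0.3, "ty": -0.9, "tz": 0, "ax": 0, "ay": 0, "az": 0},
    {"hand": -1, "tx": -0.3, "ty": -0.9, "tz": 0, "ax": 0, "ay": 0, "az": 0},
    {"hand": -1, "tx": -0.3, "ty": -0.94, "tz": 0, "ax": 0, "ay": 0, "az": 0},
    {"hand": -1, "tx": 0, "ty": 0, "tz": 0, "ax": 0, "ay": 0, "az": 0},
    {"hand": -1, "tx": 0, "ty": 0, "tz": 0, "ax": 0, "ay": 0, "az": 0}
  ]
}}

```text
time_s: 7.45
tool_pos: [0.5093, -0.026, 0.261]
orientation: [3.141, -0.001, 3.14]
wrist_force: [-0.8, 0.7, 0.5]
gripper_width: 0.998
grasp_force: 0.0
```

Emit:
{"name": "arm_command", "arguments": {
  "series": [
    {"hand": -1, "tx": 0, "ty": 0, "tz": 1, "ax": 0, "ay": 0, "az": 0},
    {"hand": -1, "tx": 0, "ty": 0, "tz": 1, "ax": 0, "ay": 0, "az": 0},
    {"hand": -1, "tx": 0, "ty": 0, "tz": 0.9, "ax": 0, "ay": 0, "az": 0},
    {"hand": -1, "tx": 0, "ty": 0, "tz": 0.6, "ax": 0, "ay": 0, "az": 0},
    {"hand": -1, "tx": 0, "ty": 0, "tz": 0.4, "ax": 0, "ay": 0, "az": 0},
    {"hand": -1, "tx": 0, "ty": 0, "tz": 0, "ax": 0, "ay": 0, "az": 0},
    {"hand": -1, "tx": 0, "ty": 0, "tz": 0, "ax": 0, "ay": 0, "az": 0}
  ]
}}

```text
time_s: 8.15
tool_pos: [0.5097, -0.025, 0.1068]
orientation: [-3.142, 0.001, -3.141]
wrist_force: [0.5, 1.4, -0.3]
gripper_width: 0.998
grasp_force: 0.0
```

Emit:
{"name": "arm_command", "arguments": {
  "series": [
    {"hand": 1, "tx": 0, "ty": 0, "tz": 0, "ax": 0, "ay": 0, "az": 0},
    {"hand": 1, "tx": 0, "ty": 0, "tz": 0, "ax": 0, "ay": 0, "az": 0},
    {"hand": 1, "tx": 0, "ty": 0, "tz": 0, "ax": 0, "ay": 0, "az": 0},
    {"hand": 1, "tx": 0, "ty": 0, "tz": 0, "ax": 0, "ay": 0, "az": 0},
    {"hand": 1, "tx": 0, "ty": 0, "tz": 0, "ax": 0, "ay": 0, "az": 0},
    {"hand": 1, "tx": 0, "ty": 0, "tz": 0, "ax": 0, "ay": 0, "az": 0},
    {"hand": 1, "tx": 0, "ty": 0, "tz": 0, "ax": 0, "ay": 0, "az": 0}
  ],
  "grip_force": 35
}}

```text
time_s: 8.85
tool_pos: [0.5101, -0.0256, 0.1076]
orientation: [-3.141, 0.002, 3.141]
wrist_force: [-2.4, -1.6, 8.9]
gripper_width: 0.657
grasp_force: 35.6
```

Emit:
{"name": "arm_command", "arguments": {
  "series": [
    {"hand": 1, "tx": 0, "ty": 0, "tz": -0.3, "ax": 0, "ay": 0, "az": 0},
    {"hand": 1, "tx": 0, "ty": 0, "tz": -0.7, "ax": 0, "ay": 0, "az": 0},
    {"hand": 1, "tx": 0, "ty": 0, "tz": -0.8, "ax": 0, "ay": 0, "az": 0},
    {"hand": 1, "tx": 0, "ty": 0, "tz": -0.8, "ax": 0, "ay": 0, "az": 0},
    {"hand": 1, "tx": 0, "ty": 0, "tz": -0.4, "ax": 0, "ay": 0, "az": 0},
    {"hand": 1, "tx": 0, "ty": 0, "tz": 0, "ax": 0, "ay": 0, "az": 0}
  ]
}}

```text
time_s: 9.45
tool_pos: [0.51, -0.0255, 0.2283]
orientation: [-3.141, 0.004, -3.142]
wrist_force: [0.5, 0.0, -3.3]
gripper_width: 0.657
grasp_force: 38.3
```

Emit:
{"name": "arm_command", "arguments": {
  "series": [
    {"hand": 1, "tx": 0.25, "ty": -0.4, "tz": 0, "ax": 0, "ay": 0, "az": 0},
    {"hand": 1, "tx": 0.3, "ty": -0.8, "tz": 0, "ax": 0, "ay": 0, "az": 0},
    {"hand": 1, "tx": 0.3, "ty": -1, "tz": 0, "ax": 0, "ay": 0, "az": 0},
    {"hand": 1, "tx": 0.3, "ty": -1, "tz": 0, "ax": 0, "ay": 0, "az": 0},
    {"hand": 1, "tx": 0.3, "ty": -1, "tz": 0, "ax": 0, "ay": 0, "az": 0},
    {"hand": 1, "tx": 0.3, "ty": -1, "tz": 0, "ax": 0, "ay": 0, "az": 0},
    {"hand": 1, "tx": 0.25, "ty": -0.8, "tz": 0, "ax": 0, "ay": 0, "az": 0},
    {"hand": 1, "tx": 0, "ty": -0.6, "tz": 0, "ax": 0, "ay": 0, "az": 0}
  ]
}}

```text
time_s: 10.25
tool_pos: [0.4279, -0.2911, 0.2239]
orientation: [3.14, -0.002, 3.14]
wrist_force: [1.2, 0.3, -3.7]
gripper_width: 0.658
grasp_force: 38.3
```

Emit:
{"name": "arm_command", "arguments": {
  "series": [
    {"hand": 1, "tx": 0, "ty": 0, "tz": 0.7, "ax": 0, "ay": 0, "az": 0},
    {"hand": 1, "tx": 0, "ty": 0, "tz": 1, "ax": 0, "ay": 0, "az": 0},
    {"hand": 1, "tx": 0, "ty": 0, "tz": 0.8, "ax": 0, "ay": 0, "az": 0},
    {"hand": 1, "tx": 0, "ty": 0, "tz": 0.3, "ax": 0, "ay": 0, "az": 0},
    {"hand": 1, "tx": 0, "ty": 0, "tz": 0.17, "ax": 0, "ay": 0, "az": 0},
    {"hand": 1, "tx": 0, "ty": 0, "tz": 0, "ax": 0, "ay": 0, "az": 0},
    {"hand": 1, "tx": 0, "ty": 0, "tz": 0, "ax": 0, "ay": 0, "az": 0}
  ]
}}

```text
time_s: 10.95
tool_pos: [0.4297, -0.2895, 0.1076]
orientation: [-3.141, 0.0, -3.141]
wrist_force: [0.2, -1.1, -4.2]
gripper_width: 0.641
grasp_force: 37.9
```

Emit:
{"name": "arm_command", "arguments": {
  "series": [
    {"hand": 1, "tx": 0, "ty": 0, "tz": 0.04, "ax": 0, "ay": 0, "az": 0},
    {"hand": 1, "tx": 0, "ty": 0, "tz": 0, "ax": 0, "ay": 0, "az": 0}
  ]
}}

```text
time_s: 11.15
tool_pos: [0.4297, -0.2896, 0.1071]
orientation: [-3.141, 0.001, -3.141]
wrist_force: [-7.7, 4.6, 14.1]
gripper_width: 0.648
grasp_force: 38.5
```

```bash
python3 - <<'E'
from h import *
snap('side','s2.png'); snap('top','t2.png')
a=cv2.imread('pics/s2.png')[150:390,200:440];b=cv2.imread('pics/t2.png')[130:330,200:480]
a=cv2.resize(a,None,fx=1.6,fy=1.6); b=cv2.resize(b,None,fx=1.5,fy=1.5); o=np.zeros((400,800,3),np.uint8); o[:a.shape[0],:a.shape[1]]=a; o[:b.shape[0],384:384+416]=b[:,:416]
cv2.imwrite('pics/m2.png',o)
E
```

```text
(no output)
```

View pics/m2.png

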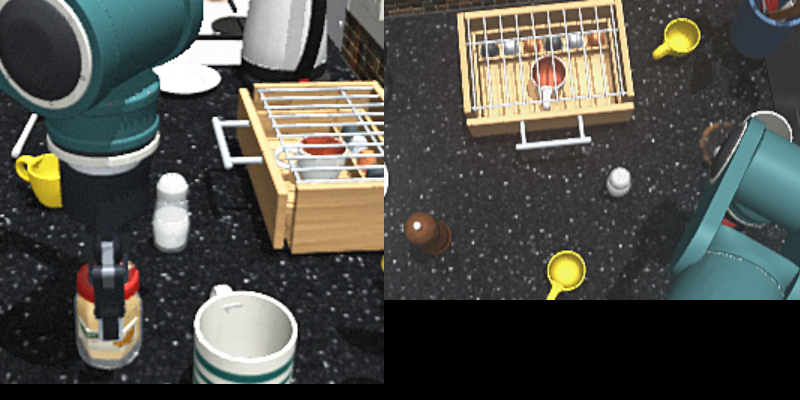

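The jar (crop 108,320) is held upright, clear of the mug at (245,330), and touches the worktop; mill is parked upright at (428,232). I'll release the jar and go to the salt.

Emit:
{"name": "arm_command", "arguments": {
  "series": [
    {"hand": -0.2, "tx": 0, "ty": 0, "tz": 0, "ax": 0, "ay": 0, "az": 0},
    {"hand": -0.8, "tx": 0, "ty": 0, "tz": 0, "ax": 0, "ay": 0, "az": 0},
    {"hand": -1, "tx": 0, "ty": 0, "tz": 0, "ax": 0, "ay": 0, "az": 0},
    {"hand": -1, "tx": 0, "ty": 0, "tz": 0, "ax": 0, "ay": 0, "az": 0},
    {"hand": -1, "tx": 0, "ty": 0, "tz": -0.6, "ax": 0, "ay": 0, "az": 0},
    {"hand": -1, "tx": 0, "ty": 0, "tz": -0.8, "ax": 0, "ay": 0, "az": 0},
    {"hand": -1, "tx": 0, "ty": 0, "tz": -0.8, "ax": 0, "ay": 0, "az": 0},
    {"hand": -1, "tx": 0, "ty": 0, "tz": 0, "ax": 0, "ay": 0, "az": 0}
  ]
}}

```text
time_s: 12.05
tool_pos: [0.4305, -0.2902, 0.198]
orientation: [-3.138, 0.005, -3.141]
wrist_force: [-0.2, 0.7, -0.3]
gripper_width: 1.001
grasp_force: 0.0
```

Emit:
{"name": "arm_command", "arguments": {
  "series": [
    {"hand": -1, "tx": -0.4, "ty": 0.8, "tz": 0, "ax": 0, "ay": 0, "az": 0},
    {"hand": -1, "tx": -0.4, "ty": 0.9, "tz": 0, "ax": 0, "ay": 0, "az": 0},
    {"hand": -1, "tx": -0.4, "ty": 0.9, "tz": 0, "ax": 0, "ay": 0, "az": 0},
    {"hand": -1, "tx": -0.4, "ty": 0.9, "tz": 0, "ax": 0, "ay": 0, "az": 0},
    {"hand": -1, "tx": -0.3, "ty": 0.66, "tz": 0, "ax": 0, "ay": 0, "az": 0},
    {"hand": -1, "tx": 0, "ty": 0, "tz": 0, "ax": 0, "ay": 0, "az": 0},
    {"hand": -1, "tx": 0, "ty": 0, "tz": 0, "ax": 0, "ay": 0, "az": 0}
  ]
}}

```text
time_s: 12.75
tool_pos: [0.5054, -0.1227, 0.1929]
orientation: [-3.142, -0.001, -3.14]
wrist_force: [0.9, -0.3, 0.1]
gripper_width: 0.995
grasp_force: 0.0
```

Emit:
{"name": "arm_command", "arguments": {
  "series": [
    {"hand": -1, "tx": 0.02, "ty": -0.01, "tz": 0.9, "ax": 0, "ay": 0, "az": 0},
    {"hand": -1, "tx": 0, "ty": 0, "tz": 0.8, "ax": 0, "ay": 0, "az": 0},
    {"hand": -1, "tx": 0, "ty": 0, "tz": 0.5, "ax": 0, "ay": 0, "az": 0},
    {"hand": -1, "tx": 0, "ty": 0, "tz": 0, "ax": 0, "ay": 0, "az": 0},
    {"hand": -1, "tx": 0, "ty": 0, "tz": 0, "ax": 0, "ay": 0, "az": 0}
  ]
}}

```text
time_s: 13.25
tool_pos: [0.5045, -0.1241, 0.106]
orientation: [-3.142, -0.0, 3.141]
wrist_force: [-0.2, -1.3, 0.7]
gripper_width: 0.999
grasp_force: 0.0
```

Emit:
{"name": "arm_command", "arguments": {
  "series": [
    {"hand": 1, "tx": 0, "ty": 0, "tz": 0, "ax": 0, "ay": 0, "az": 0},
    {"hand": 1, "tx": 0, "ty": 0, "tz": 0, "ax": 0, "ay": 0, "az": 0},
    {"hand": 1, "tx": 0, "ty": 0, "tz": 0, "ax": 0, "ay": 0, "az": 0},
    {"hand": 1, "tx": 0, "ty": 0, "tz": 0, "ax": 0, "ay": 0, "az": 0},
    {"hand": 1, "tx": 0, "ty": 0, "tz": 0, "ax": 0, "ay": 0, "az": 0},
    {"hand": 1, "tx": 0, "ty": 0, "tz": 0, "ax": 0, "ay": 0, "az": 0},
    {"hand": 1, "tx": 0, "ty": 0, "tz": 0, "ax": 0, "ay": 0, "az": 0},
    {"hand": 1, "tx": 0, "ty": 0, "tz": 0, "ax": 0, "ay": 0, "az": 0}
  ],
  "grip_force": 25
}}

```text
time_s: 14.05
tool_pos: [0.5051, -0.1237, 0.1067]
orientation: [-3.141, 0.002, -3.141]
wrist_force: [-1.2, -2.1, 7.1]
gripper_width: 0.451
grasp_force: 24.7
```

Emit:
{"name": "arm_command", "arguments": {
  "series": [
    {"hand": 1, "tx": 0, "ty": 0, "tz": -0.3, "ax": 0, "ay": 0, "az": 0},
    {"hand": 1, "tx": 0, "ty": 0, "tz": -0.5, "ax": 0, "ay": 0, "az": 0},
    {"hand": 1, "tx": 0.4, "ty": -0.35, "tz": 0, "ax": 0, "ay": 0, "az": 0},
    {"hand": 1, "tx": 0.5, "ty": -0.45, "tz": 0, "ax": 0, "ay": 0, "az": 0},
    {"hand": 1, "tx": 0.5, "ty": -0.45, "tz": 0, "ax": 0, "ay": 0, "az": 0},
    {"hand": 1, "tx": 0.5, "ty": -0.4, "tz": 0, "ax": 0, "ay": 0, "az": 0},
    {"hand": 1, "tx": 0, "ty": 0, "tz": 0, "ax": 0, "ay": 0, "az": 0}
  ]
}}

```text
time_s: 14.75
tool_pos: [0.4271, -0.1906, 0.1383]
orientation: [-3.141, 0.0, 3.14]
wrist_force: [-0.1, -0.3, -0.2]
gripper_width: 0.449
grasp_force: 25.3
```

Emit:
{"name": "arm_command", "arguments": {
  "series": [
    {"hand": 1, "tx": 0, "ty": 0, "tz": 0.5, "ax": 0, "ay": 0, "az": 0},
    {"hand": 1, "tx": 0, "ty": 0, "tz": 0.25, "ax": 0, "ay": 0, "az": 0},
    {"hand": 1, "tx": 0, "ty": 0, "tz": 0.04, "ax": 0, "ay": 0, "az": 0},
    {"hand": 1, "tx": 0, "ty": 0, "tz": 0, "ax": 0, "ay": 0, "az": 0}
  ]
}}

```text
time_s: 15.15
tool_pos: [0.4292, -0.1894, 0.1065]
orientation: [-3.141, 0.0, -3.141]
wrist_force: [-0.3, -1.8, 2.0]
gripper_width: 0.45
grasp_force: 26.5
```

Emit:
{"name": "arm_command", "arguments": {
  "series": [
    {"hand": 0, "tx": 0, "ty": 0, "tz": 0, "ax": 0, "ay": 0, "az": 0},
    {"hand": -0.4, "tx": 0, "ty": 0, "tz": 0, "ax": 0, "ay": 0, "az": 0},
    {"hand": -0.7, "tx": 0, "ty": 0, "tz": 0, "ax": 0, "ay": 0, "az": 0},
    {"hand": -0.7, "tx": 0, "ty": 0, "tz": 0, "ax": 0, "ay": 0, "az": 0},
    {"hand": -0.7, "tx": 0, "ty": 0, "tz": -0.8, "ax": 0, "ay": 0, "az": 0},
    {"hand": -0.7, "tx": 0, "ty": 0, "tz": -1, "ax": 0, "ay": 0, "az": 0},
    {"hand": -0.7, "tx": 0, "ty": 0, "tz": -1, "ax": 0, "ay": 0, "az": 0},
    {"hand": -0.7, "tx": 0, "ty": 0, "tz": -0.2, "ax": 0, "ay": 0, "az": 1}
  ]
}}

```text
time_s: 15.95
tool_pos: [0.4295, -0.1898, 0.2308]
orientation: [-3.139, 0.005, 3.054]
wrist_force: [0.2, -1.4, -0.5]
gripper_width: 0.848
grasp_force: 0.0
```

Emit:
{"name": "arm_command", "arguments": {
  "series": [
    {"hand": -0.7, "tx": 0, "ty": 0, "tz": 0, "ax": 0, "ay": 0, "az": 1},
    {"hand": -0.7, "tx": 0, "ty": 0, "tz": 0, "ax": 0, "ay": 0, "az": 1},
    {"hand": -0.7, "tx": 0, "ty": 0, "tz": 0, "ax": 0, "ay": 0, "az": 1},
    {"hand": -0.7, "tx": 0, "ty": 0, "tz": 0, "ax": 0, "ay": 0, "az": 1},
    {"hand": -0.7, "tx": 0, "ty": 0, "tz": 0, "ax": 0, "ay": 0, "az": 1},
    {"hand": -0.7, "tx": 0, "ty": 0, "tz": 0, "ax": 0, "ay": 0, "az": 1},
    {"hand": -0.7, "tx": 0, "ty": 0, "tz": 0, "ax": 0, "ay": 0, "az": 1},
    {"hand": -0.7, "tx": 0, "ty": 0, "tz": 0, "ax": 0, "ay": 0, "az": 1}
  ]
}}

```text
time_s: 16.75
tool_pos: [0.4286, -0.1894, 0.2259]
orientation: [-3.142, -0.0, 2.353]
wrist_force: [0.2, -0.6, -0.0]
gripper_width: 0.853
grasp_force: 0.0
```

Emit:
{"name": "arm_command", "arguments": {
  "series": [
    {"hand": -0.7, "tx": 0, "ty": 0, "tz": 0, "ax": 0, "ay": 0, "az": 1},
    {"hand": -0.7, "tx": 0, "ty": 0, "tz": 0, "ax": 0, "ay": 0, "az": 1},
    {"hand": -0.7, "tx": 0, "ty": 0, "tz": 0, "ax": 0, "ay": 0, "az": 1},
    {"hand": -0.7, "tx": 0, "ty": 0, "tz": 0, "ax": 0, "ay": 0, "az": 1},
    {"hand": -0.7, "tx": 0, "ty": 0, "tz": 0, "ax": 0, "ay": 0, "az": 1},
    {"hand": -0.7, "tx": 0, "ty": 0, "tz": 0, "ax": 0, "ay": 0, "az": 1},
    {"hand": -0.7, "tx": 0, "ty": 0, "tz": 0, "ax": 0, "ay": 0, "az": 1},
    {"hand": -0.7, "tx": 0, "ty": 0, "tz": 0, "ax": 0, "ay": 0, "az": 1}
  ]
}}

```text
time_s: 17.55
tool_pos: [0.4286, -0.1893, 0.2259]
orientation: [-3.142, -0.0, 1.655]
wrist_force: [0.4, 0.3, 0.5]
gripper_width: 0.851
grasp_force: 0.0
```

Emit:
{"name": "arm_command", "arguments": {
  "series": [
    {"hand": -0.7, "tx": 0, "ty": 0, "tz": 0, "ax": 0, "ay": 0, "az": 1},
    {"hand": -0.7, "tx": 0, "ty": 0, "tz": 0, "ax": 0, "ay": 0, "az": 0},
    {"hand": -0.7, "tx": 0, "ty": 0, "tz": 0, "ax": 0, "ay": 0, "az": 0}
  ]
}}

```text
time_s: 17.85
tool_pos: [0.4286, -0.1894, 0.2259]
orientation: [-3.142, -0.0, 1.573]
wrist_force: [0.0, -0.7, 0.3]
gripper_width: 0.848
grasp_force: 0.0
```

```bash
python3 - <<'E'
from h import *
from scipy.spatial.transform import Rotation as R
o=monitor.get_obs(); Rm=R.from_euler('xyz',o['orientation']).as_matrix(); print(Rm.round(3),o['tool_pos'])
print((Rm.T@(np.array([.5715,-.0225,.20])-o['tool_pos'])/.04).round(3))
E
```

```text
[[-0.003  1.    -0.   ]
 [ 1.     0.003  0.   ]
 [ 0.    -0.    -1.   ]] [ 0.42861552 -0.18936938  0.2259025 ]
[4.162 3.583 0.648]
```

Emit:
{"name": "arm_command", "arguments": {
  "series": [
    {"hand": 0.1, "tx": 0.7, "ty": 0.6, "tz": 0, "ax": 0, "ay": 0, "az": 0},
    {"hand": 0.1, "tx": 0.7, "ty": 0.6, "tz": 0, "ax": 0, "ay": 0, "az": 0},
    {"hand": 0.1, "tx": 0.7, "ty": 0.6, "tz": 0, "ax": 0, "ay": 0, "az": 0},
    {"hand": 0.1, "tx": 0.7, "ty": 0.6, "tz": 0, "ax": 0, "ay": 0, "az": 0},
    {"hand": 0.1, "tx": 0.7, "ty": 0.6, "tz": 0, "ax": 0, "ay": 0, "az": 0},
    {"hand": 0.1, "tx": 0.66, "ty": 0.58, "tz": 0, "ax": 0, "ay": 0, "az": 0},
    {"hand": 0.1, "tx": 0, "ty": 0, "tz": 0.6, "ax": 0, "ay": 0, "az": 0},
    {"hand": 0.1, "tx": 0, "ty": 0, "tz": 0, "ax": 0, "ay": 0, "az": 0}
  ]
}}

```text
time_s: 18.65
tool_pos: [0.5712, -0.0222, 0.1989]
orientation: [-3.137, -0.0, 1.574]
wrist_force: [-0.4, -0.9, -1.0]
gripper_width: 0.454
grasp_force: 0.0
```

```bash
python3 - <<'E'
from h import *
snap('side','s3.png'); a=cv2.imread('pics/s3.png'); cv2.imwrite('pics/s3c.png',cv2.resize(a[120:320,180:400],None,fx=3,fy=3))
E
```

```text
(no output)
```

View pics/s3c.png

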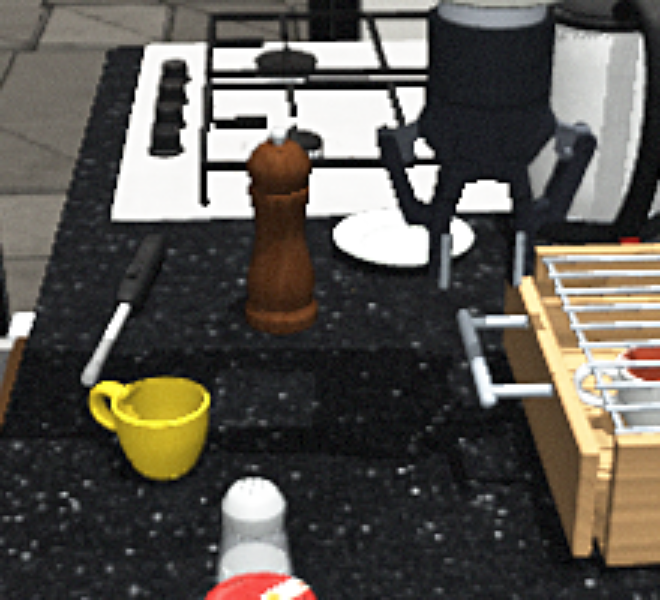

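Fingers straddle the bar, at crop (445,260) and (520,255); all parked things are out of the way. Descending, pinching and pulling.

Emit:
{"name": "arm_command", "arguments": {
  "series": [
    {"hand": 0.1, "tx": 0, "ty": 0, "tz": 0.6, "ax": 0, "ay": 0, "az": 0},
    {"hand": 0.1, "tx": 0, "ty": 0, "tz": 0.6, "ax": 0, "ay": 0, "az": 0},
    {"hand": 0.1, "tx": 0, "ty": 0, "tz": 0.5, "ax": 0, "ay": 0, "az": 0},
    {"hand": 0.1, "tx": 0, "ty": 0, "tz": 0, "ax": 0, "ay": 0, "az": 0}
  ]
}}

```text
time_s: 19.1
tool_pos: [0.5708, -0.0236, 0.1324]
orientation: [-3.139, -0.0, 1.571]
wrist_force: [0.1, 0.6, -0.4]
gripper_width: 0.449
grasp_force: 0.0
```

Emit:
{"name": "arm_command", "arguments": {
  "series": [
    {"hand": 1, "tx": 0, "ty": 0, "tz": 0, "ax": 0, "ay": 0, "az": 0},
    {"hand": 1, "tx": 0, "ty": 0, "tz": 0, "ax": 0, "ay": 0, "az": 0},
    {"hand": 1, "tx": 0, "ty": 0, "tz": 0, "ax": 0, "ay": 0, "az": 0},
    {"hand": 1, "tx": 0, "ty": 0, "tz": 0, "ax": 0, "ay": 0, "az": 0},
    {"hand": 1, "tx": 0, "ty": 0, "tz": 0, "ax": 0, "ay": 0, "az": 0},
    {"hand": 1, "tx": 0, "ty": 0, "tz": 0, "ax": 0, "ay": 0, "az": 0}
  ],
  "grip_force": 40
}}

```text
time_s: 19.7
tool_pos: [0.5724, -0.0233, 0.1358]
orientation: [3.139, 0.001, 1.571]
wrist_force: [-1.3, -1.2, 7.5]
gripper_width: 0.098
grasp_force: 39.3
```

Emit:
{"name": "arm_command", "arguments": {
  "series": [
    {"hand": 1, "tx": 0, "ty": -0.2, "tz": 0, "ax": 0, "ay": 0, "az": 0},
    {"hand": 1, "tx": 0, "ty": -0.4, "tz": 0, "ax": 0, "ay": 0, "az": 0},
    {"hand": 1, "tx": 0, "ty": -0.5, "tz": 0, "ax": 0, "ay": 0, "az": 0},
    {"hand": 1, "tx": 0, "ty": -0.5, "tz": 0, "ax": 0, "ay": 0, "az": 0},
    {"hand": 1, "tx": 0, "ty": -0.5, "tz": 0, "ax": 0, "ay": 0, "az": 0},
    {"hand": 1, "tx": 0, "ty": -0.5, "tz": 0, "ax": 0, "ay": 0, "az": 0},
    {"hand": 1, "tx": 0, "ty": -0.4, "tz": 0, "ax": 0, "ay": 0, "az": 0},
    {"hand": 1, "tx": 0, "ty": -0.2, "tz": 0, "ax": 0, "ay": 0, "az": 0}
  ]
}}

```text
time_s: 20.5
tool_pos: [0.444, -0.0223, 0.136]
orientation: [3.136, -0.002, 1.571]
wrist_force: [58.9, 8.8, -8.9]
gripper_width: 0.097
grasp_force: 41.1
```

Emit:
{"name": "arm_command", "arguments": {
  "series": [
    {"hand": 1, "tx": 0, "ty": 0, "tz": 0, "ax": 0, "ay": 0, "az": 0},
    {"hand": 0.5, "tx": 0, "ty": 0, "tz": 0, "ax": 0, "ay": 0, "az": 0},
    {"hand": 0.1, "tx": 0, "ty": 0, "tz": 0, "ax": 0, "ay": 0, "az": 0},
    {"hand": 0.1, "tx": 0, "ty": 0, "tz": 0, "ax": 0, "ay": 0, "az": 0},
    {"hand": 0.1, "tx": 0, "ty": 0, "tz": 0, "ax": 0, "ay": 0, "az": 0}
  ]
}}

```text
time_s: 21.0
tool_pos: [0.4438, -0.0231, 0.1339]
orientation: [-3.141, 0.0, 1.571]
wrist_force: [0.2, -0.5, 0.4]
gripper_width: 0.45
grasp_force: 0.0
```

Emit:
{"name": "arm_command", "arguments": {
  "series": [
    {"hand": 0.1, "tx": 0, "ty": 0, "tz": -0.6, "ax": 0, "ay": 0, "az": 0},
    {"hand": 0.1, "tx": 0, "ty": 0, "tz": -1, "ax": 0, "ay": 0, "az": 0},
    {"hand": 0, "tx": 0, "ty": 0, "tz": -1, "ax": 0, "ay": 0, "az": 0},
    {"hand": -0.5, "tx": 1, "ty": 0, "tz": -0.8, "ax": 0, "ay": 0, "az": 0},
    {"hand": -1, "tx": 1, "ty": 0, "tz": 0, "ax": 0, "ay": 0, "az": 0},
    {"hand": -1, "tx": 1, "ty": 0, "tz": 0, "ax": 0, "ay": 0, "az": 0},
    {"hand": -1, "tx": 1, "ty": 0, "tz": 0, "ax": 0, "ay": 0, "az": 0},
    {"hand": -1, "tx": 1, "ty": 0, "tz": 0, "ax": 0, "ay": 0, "az": 0}
  ]
}}

```text
time_s: 21.8
tool_pos: [0.4435, 0.1776, 0.2692]
orientation: [3.141, 0.0, 1.571]
wrist_force: [0.4, -0.6, 0.5]
gripper_width: 0.998
grasp_force: 0.0
```

Emit:
{"name": "arm_command", "arguments": {
  "series": [
    {"hand": -1, "tx": 0, "ty": 0, "tz": 0, "ax": 0, "ay": 0, "az": -1},
    {"hand": -1, "tx": 0, "ty": 0, "tz": 0, "ax": 0, "ay": 0, "az": -1},
    {"hand": -1, "tx": 0, "ty": 0, "tz": 0, "ax": 0, "ay": 0, "az": -1},
    {"hand": -1, "tx": 0, "ty": 0, "tz": 0, "ax": 0, "ay": 0, "az": -1},
    {"hand": -1, "tx": 0, "ty": 0, "tz": 0, "ax": 0, "ay": 0, "az": -1},
    {"hand": -1, "tx": 0, "ty": 0, "tz": 0, "ax": 0, "ay": 0, "az": -1},
    {"hand": -1, "tx": 0, "ty": 0, "tz": 0, "ax": 0, "ay": 0, "az": -1},
    {"hand": -1, "tx": 0, "ty": 0, "tz": 0, "ax": 0, "ay": 0, "az": -1}
  ]
}}

```text
time_s: 22.6
tool_pos: [0.4438, 0.176, 0.269]
orientation: [-3.141, -0.0, 2.273]
wrist_force: [0.5, -0.2, -1.9]
gripper_width: 1.003
grasp_force: 0.0
```

```bash
python3 - <<'E'
from h import *
snap('side','s4.png'); snap('top','t4.png')
a=cv2.imread('pics/s4.png')[200:330,240:400];b=cv2.imread('pics/t4.png')[160:300,240:400]
cv2.imwrite('pics/m4.png',np.hstack([cv2.resize(a,(400,325),interpolation=cv2.INTER_CUBIC),cv2.resize(b,None,fx=2.5,fy=2.5,interpolation=cv2.INTER_CUBIC)[:325]]))
E
```

```text
(no output)
```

View pics/m4.png

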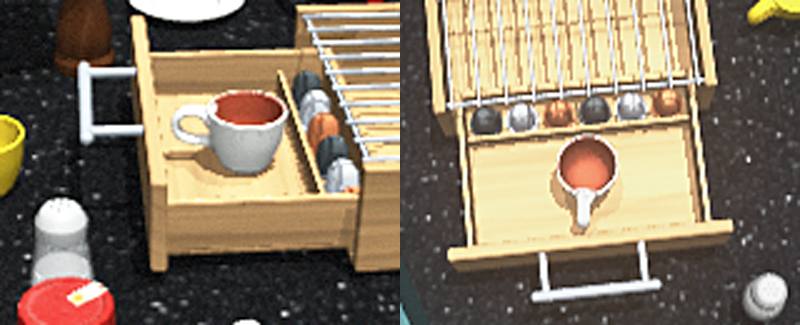

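Drawer is open. The cup rim centre is at composite (586,169), its handle points to the robot, end at (582,226); divider and capsules are behind it.

```bash
python3 - <<'E'
from h import *
t=np.load('pics/t4.npz'); s=np.load('pics/s4.npz')
P=lambda x,y:(240+x/2.5-.3,160+y/2.5-.3)
S=lambda x,y:(240+x/2.5-.3,200+y/2.5-.3)
b=onz(t,*P(186,169),.069);print('bowl',b, 'tri',tri(ray(t,*P(186,169)),ray(s,*S(247,112))))
hs=cv2.cvtColor(t['color'],cv2.COLOR_BGR2HSV); m=((hs[...,0]<12)|(hs[...,0]>172))&(hs[...,1]>90); m[:205]=0;m[250:]=0;m[:,295:335]&=True;m[:,:295]=0;m[:,335:]=0
k,l,st,ce=cv2.connectedComponentsWithStats(m.astype(np.uint8)); j=1+np.argmax(st[1:,4]); print(ce[j],st[j],onz(t,*ce[j],.064))
h=onz(t,*P(182,224),.05); print('h',h); d=(b-h)[:2]; print(np.degrees(np.arctan2(d[1],d[0])),np.hypot(*d))
h=tri(ray(t,*P(182,224)),ray(s,*S(174,122))); print(h); d=(b-h[0])[:2]; print(np.degrees(np.arctan2(d[1],d[0])),np.hypot(*d))
print('handle',[onz(t,*P(x,y),.078) for x,y in((137,297),(257,285))])
sm=(hs[...,1]<50)&(hs[...,2]>120);sm[:,:150]=0;sm[:,215:]=0;sm[:215]=0;sm[290:]=0
k,l,st,ce=cv2.connectedComponentsWithStats(sm.astype(np.uint8)); j=1+np.argmax(st[1:,4]); print('saucer',st[j],onz(t,*ce[j],.012))
E
```

```text
bowl [ 0.56681409 -0.02550813  0.069     ] tri (array([ 0.5706, -0.0257,  0.0629]), np.float64(0.0044))
[314.49206349 225.18253968] [303 214  23  22 378] [ 0.57333393 -0.02716542  0.064     ]
h [ 0.51599063 -0.01548663  0.05      ]
-11.154621523452054 0.05180207817134904
(array([ 0.5159, -0.0155,  0.0509]), np.float64(0.0002))
-11.120780113788667 0.05188841523956509
handle [array([0.44487934, 0.0353117 , 0.078     ]), array([ 0.4430551 , -0.07996166,  0.078     ])]
saucer [209 286   6   4   8] [0.45483192 0.24792756 0.012     ]
```

Emit:
{"name": "arm_command", "arguments": {
  "series": [
    {"hand": -1, "tx": 0, "ty": 0, "tz": 0, "ax": 0, "ay": 0, "az": -1},
    {"hand": -1, "tx": 0, "ty": 0, "tz": 0, "ax": 0, "ay": 0, "az": -1},
    {"hand": -1, "tx": 0, "ty": 0, "tz": 0, "ax": 0, "ay": 0, "az": -1},
    {"hand": -1, "tx": 0, "ty": 0, "tz": 0, "ax": 0, "ay": 0, "az": -1},
    {"hand": -1, "tx": 0, "ty": 0, "tz": 0, "ax": 0, "ay": 0, "az": -1},
    {"hand": -1, "tx": 0, "ty": 0, "tz": 0, "ax": 0, "ay": 0, "az": -1},
    {"hand": -1, "tx": 0, "ty": 0, "tz": 0, "ax": 0, "ay": 0, "az": -1},
    {"hand": -1, "tx": 0, "ty": 0, "tz": 0, "ax": 0, "ay": 0, "az": -0.7}
  ]
}}

```text
time_s: 23.5
tool_pos: [0.4438, 0.176, 0.2691]
orientation: [-3.141, -0.0, 2.941]
wrist_force: [-0.3, -0.0, -0.0]
gripper_width: 0.998
grasp_force: 0.0
```

```bash
cat >> h.py <<'E'
from scipy.spatial.transform import Rotation as Ro
def to(p,src=None):
    o=monitor.get_obs(); M=Ro.from_euler('xyz',o['orientation']).as_matrix(); s=o['tool_pos'] if src is None else src
    print(o['tool_pos'].round(4),o['orientation'].round(3),'units',(M.T@(np.array(p)-s)/.04).round(2))
E
python3 - <<'E'
from h import *
to([.569,-.026,.21]); to([.56,.327,.21],np.array([.569,-.026,.21]))
E
```

```text
[0.4438 0.176  0.2691] [-3.141 -0.     2.941] units [-4.07 -4.33  1.48]
[0.4438 0.176  0.2691] [-3.141 -0.     2.941] units [ 1.98  8.6  -0.  ]
```

Emit:
{"name": "arm_command", "arguments": {
  "series": [
    {"hand": -1, "tx": -0.8, "ty": -0.87, "tz": 0, "ax": 0, "ay": 0, "az": 0},
    {"hand": -1, "tx": -0.8, "ty": -0.87, "tz": 0, "ax": 0, "ay": 0, "az": 0},
    {"hand": -1, "tx": -0.8, "ty": -0.87, "tz": 0, "ax": 0, "ay": 0, "az": 0},
    {"hand": -1, "tx": -0.8, "ty": -0.87, "tz": 0, "ax": 0, "ay": 0, "az": 0},
    {"hand": -1, "tx": -0.87, "ty": -0.85, "tz": 0, "ax": 0, "ay": 0, "az": 0},
    {"hand": -1, "tx": 0, "ty": 0, "tz": 0.9, "ax": 0, "ay": 0, "az": 0},
    {"hand": -1, "tx": 0, "ty": 0, "tz": 0.6, "ax": 0, "ay": 0, "az": 0},
    {"hand": -1, "tx": 0, "ty": 0, "tz": 0, "ax": 0, "ay": 0, "az": 0}
  ]
}}

```text
time_s: 24.3
tool_pos: [0.5678, -0.0265, 0.2054]
orientation: [-3.141, -0.006, 2.938]
wrist_force: [-0.0, -0.2, 0.3]
gripper_width: 0.998
grasp_force: 0.0
```

Emit:
{"name": "arm_command", "arguments": {
  "series": [
    {"hand": -1, "tx": 0, "ty": 0, "tz": 0.8, "ax": 0, "ay": 0, "az": 0},
    {"hand": -1, "tx": 0, "ty": 0, "tz": 0.7, "ax": 0, "ay": 0, "az": 0},
    {"hand": -1, "tx": 0, "ty": 0, "tz": 0.6, "ax": 0, "ay": 0, "az": 0},
    {"hand": -1, "tx": 0, "ty": 0, "tz": 0.3, "ax": 0, "ay": 0, "az": 0},
    {"hand": -1, "tx": 0, "ty": 0, "tz": 0, "ax": 0, "ay": 0, "az": 0},
    {"hand": -1, "tx": 0, "ty": 0, "tz": 0, "ax": 0, "ay": 0, "az": 0}
  ]
}}

```text
time_s: 24.9
tool_pos: [0.5694, -0.0261, 0.1148]
orientation: [3.141, 0.002, 2.941]
wrist_force: [0.7, 0.3, -0.2]
gripper_width: 1.003
grasp_force: 0.0
```

Emit:
{"name": "arm_command", "arguments": {
  "series": [
    {"hand": 1, "tx": 0, "ty": 0, "tz": 0, "ax": 0, "ay": 0, "az": 0},
    {"hand": 1, "tx": 0, "ty": 0, "tz": 0, "ax": 0, "ay": 0, "az": 0},
    {"hand": 1, "tx": 0, "ty": 0, "tz": 0, "ax": 0, "ay": 0, "az": 0},
    {"hand": 1, "tx": 0, "ty": 0, "tz": 0, "ax": 0, "ay": 0, "az": 0},
    {"hand": 1, "tx": 0, "ty": 0, "tz": 0, "ax": 0, "ay": 0, "az": 0},
    {"hand": 1, "tx": 0, "ty": 0, "tz": 0, "ax": 0, "ay": 0, "az": 0},
    {"hand": 1, "tx": 0, "ty": 0, "tz": 0, "ax": 0, "ay": 0, "az": 0}
  ],
  "grip_force": 25
}}

```text
time_s: 25.6
tool_pos: [0.5695, -0.0263, 0.1147]
orientation: [-3.142, 0.002, 2.941]
wrist_force: [-1.5, -0.4, 7.4]
gripper_width: 0.702
grasp_force: 25.7
```

Emit:
{"name": "arm_command", "arguments": {
  "series": [
    {"hand": 1, "tx": 0, "ty": 0, "tz": -0.3, "ax": 0, "ay": 0, "az": 0},
    {"hand": 1, "tx": 0, "ty": 0, "tz": -0.6, "ax": 0, "ay": 0, "az": 0},
    {"hand": 1, "tx": 0, "ty": 0, "tz": -0.8, "ax": 0, "ay": 0, "az": 0},
    {"hand": 1, "tx": 0, "ty": 0, "tz": -0.8, "ax": 0, "ay": 0, "az": 0},
    {"hand": 1, "tx": 0, "ty": 0, "tz": -0.4, "ax": 0, "ay": 0, "az": 0},
    {"hand": 1, "tx": 0, "ty": 0, "tz": 0, "ax": 0, "ay": 0, "az": 0},
    {"hand": 1, "tx": 0, "ty": 0, "tz": 0, "ax": 0, "ay": 0, "az": 0}
  ]
}}

```text
time_s: 26.3
tool_pos: [0.5686, -0.0261, 0.2282]
orientation: [-3.142, -0.001, 2.941]
wrist_force: [-0.3, -0.3, -1.1]
gripper_width: 0.696
grasp_force: 27.5
```

```bash
python3 - <<'E'
from h import *
snap('side','s5.png'); t=snap('top','t5.png')
a=cv2.imread('pics/s5.png')[120:320,240:440];b=cv2.imread('pics/t5.png')[150:350,140:340]
cv2.imwrite('pics/m5.png',np.hstack([cv2.resize(x,None,fx=2,fy=2,interpolation=cv2.INTER_CUBIC) for x in(a,b)]))
hs=cv2.cvtColor(t['color'],cv2.COLOR_BGR2HSV)
for c in (np.load('pics/top0.npz'),t):
    hs=cv2.cvtColor(c['color'],cv2.COLOR_BGR2HSV)
    sm=(hs[...,1]<50)&(hs[...,2]>120);sm[:,:153]=0;sm[:,208:]=0;sm[:222]=0;sm[280:]=0
    cn=max(cv2.findContours(sm.astype(np.uint8),0,2)[0],key=cv2.contourArea); e=cv2.fitEllipse(cn); print(e,onz(c,*e[0],.012)); 
to([.56,.327,.235])
E
```

```text
((178.5509033203125, 250.68992614746094), (45.60996627807617, 49.18403625488281), 50.116058349609375) [0.55972538 0.32709119 0.012     ]
((178.5509033203125, 250.68992614746094), (45.60996627807617, 49.18403625488281), 50.116058349609375) [0.55972538 0.32709119 0.012     ]
[ 0.5684 -0.0261  0.2272] [-3.141e+00 -2.000e-03  2.941e+00] units [ 1.96  8.61 -0.19]
```

View pics/m5.png

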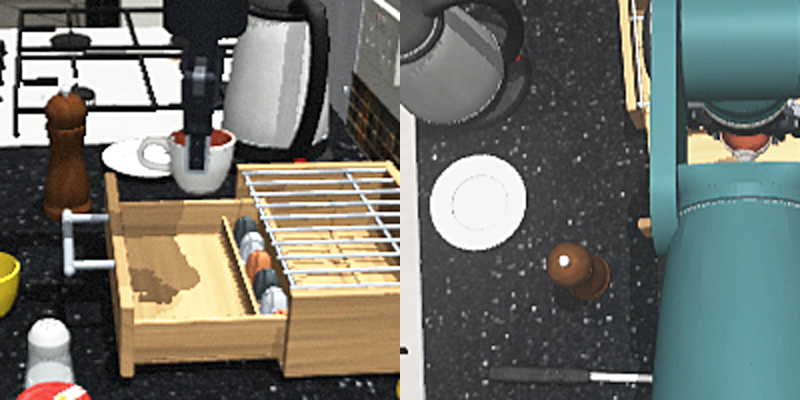

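Cup hangs upright, bowl spanning crop x 172–236, finger at 198; the saucer is at (478,202), unmoved.

```bash
python3 - <<'E'
from h import *
s=np.load('pics/s5.npz')
for d in (0,.005): print((proj(s,[.5684+d,-.0261,.184])-[240,120])*2)
a=s['color'][180:222,300:365]
hs=cv2.cvtColor(s['color'],cv2.COLOR_BGR2HSV)
for r in range(190,212,3):
    x=np.where((hs[r,312:375,2]>120)&(hs[r,312:375,1]<60))[0]+312; print(r,x.min(),x.max())
E
```

```text
[197.59474973 135.08968183]
[202.93449967 134.97165549]
190 312 374
193 312 371
196 312 355
199 312 355
202 312 354
205 312 374
208 312 364
211 329 374
```

Emit:
{"name": "arm_command", "arguments": {
  "series": [
    {"hand": 1, "tx": 0.1, "ty": 0.4, "tz": 0, "ax": 0, "ay": 0, "az": 0},
    {"hand": 1, "tx": 0.2, "ty": 0.8, "tz": 0, "ax": 0, "ay": 0, "az": 0},
    {"hand": 1, "tx": 0.25, "ty": 1, "tz": 0, "ax": 0, "ay": 0, "az": 0},
    {"hand": 1, "tx": 0.25, "ty": 1, "tz": 0, "ax": 0, "ay": 0, "az": 0},
    {"hand": 1, "tx": 0.25, "ty": 1, "tz": 0, "ax": 0, "ay": 0, "az": 0},
    {"hand": 1, "tx": 0.25, "ty": 1, "tz": 0, "ax": 0, "ay": 0, "az": 0},
    {"hand": 1, "tx": 0.25, "ty": 1, "tz": 0, "ax": 0, "ay": 0, "az": 0},
    {"hand": 1, "tx": 0.25, "ty": 1, "tz": 0, "ax": 0, "ay": 0, "az": 0}
  ]
}}

```text
time_s: 27.2
tool_pos: [0.5546, 0.2729, 0.2281]
orientation: [-3.141, -0.001, 2.941]
wrist_force: [0.2, 0.7, -1.8]
gripper_width: 0.703
grasp_force: 27.5
```

Emit:
{"name": "arm_command", "arguments": {
  "series": [
    {"hand": 1, "tx": 0.2, "ty": 0.8, "tz": 0, "ax": 0, "ay": 0, "az": 0},
    {"hand": 1, "tx": 0.11, "ty": 0.6, "tz": 0, "ax": 0, "ay": 0, "az": 0},
    {"hand": 1, "tx": 0, "ty": 0, "tz": 0.6, "ax": 0, "ay": 0, "az": 0},
    {"hand": 1, "tx": 0, "ty": 0, "tz": 0.8, "ax": 0, "ay": 0, "az": 0},
    {"hand": 1, "tx": 0, "ty": 0, "tz": 0.8, "ax": 0, "ay": 0, "az": 0},
    {"hand": 1, "tx": 0, "ty": 0, "tz": 0.5, "ax": 0, "ay": 0, "az": 0},
    {"hand": 1, "tx": 0, "ty": 0, "tz": 0, "ax": 0, "ay": 0, "az": 0},
    {"hand": 1, "tx": 0, "ty": 0, "tz": 0, "ax": 0, "ay": 0, "az": 0}
  ]
}}

```text
time_s: 28.0
tool_pos: [0.5543, 0.3283, 0.1211]
orientation: [-3.141, -0.001, 2.941]
wrist_force: [-0.3, 0.1, -0.8]
gripper_width: 0.7
grasp_force: 27.7
```

```bash
python3 - <<'E'
from h import *
to([.554,.328,.102])
s=snap('side','s6.png'); t=snap('top','t6.png')
a=cv2.imread('pics/s6.png')[130:230,260:360];b=cv2.imread('pics/t6.png')[180:320,110:250]
cv2.imwrite('pics/m6.png',np.hstack([cv2.resize(x,(400,400),interpolation=cv2.INTER_CUBIC) for x in(a,b)]))
print(proj(s,[.56,.327,.07])-[260,130], proj(s,[.56,.327,.012])-[260,130])
E
```

```text
[0.5543 0.3283 0.1211] [-3.141e+00 -1.000e-03  2.941e+00] units [ 0.01 -0.01  0.48]
[54.23551204 47.68424218] [53.88858359 68.23141427]
```

View pics/m6.png

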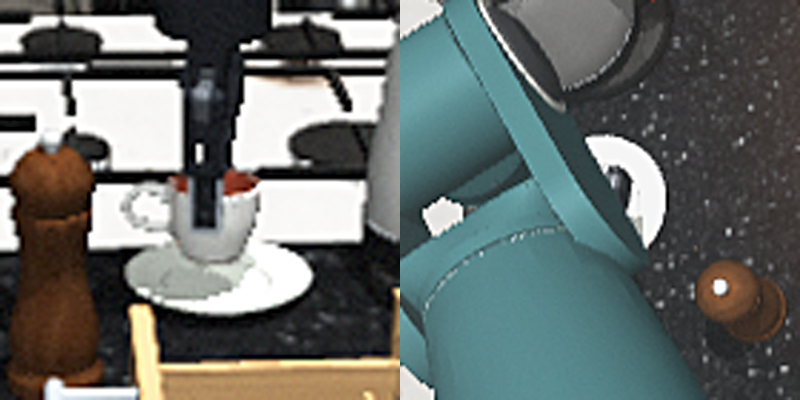

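Bowl centre (214) lines up with the saucer's middle (216) in the side crop; lowering the last 19 mm.

Emit:
{"name": "arm_command", "arguments": {
  "series": [
    {"hand": 1, "tx": 0, "ty": 0, "tz": 0.25, "ax": 0, "ay": 0, "az": 0},
    {"hand": 1, "tx": 0, "ty": 0, "tz": 0.15, "ax": 0, "ay": 0, "az": 0},
    {"hand": 1, "tx": 0, "ty": 0, "tz": 0.06, "ax": 0, "ay": 0, "az": 0},
    {"hand": 1, "tx": 0, "ty": 0, "tz": 0, "ax": 0, "ay": 0, "az": 0},
    {"hand": 1, "tx": 0, "ty": 0, "tz": 0, "ax": 0, "ay": 0, "az": 0}
  ]
}}

```text
time_s: 28.6
tool_pos: [0.5547, 0.3278, 0.1028]
orientation: [3.142, -0.0, 2.941]
wrist_force: [-0.4, -0.0, -1.0]
gripper_width: 0.7
grasp_force: 27.7
```

Emit:
{"name": "arm_command", "arguments": {
  "series": [
    {"hand": 1, "tx": 0, "ty": 0, "tz": 0.03, "ax": 0, "ay": 0, "az": 0},
    {"hand": 1, "tx": 0, "ty": 0, "tz": 0, "ax": 0, "ay": 0, "az": 0}
  ]
}}

```text
time_s: 28.8
tool_pos: [0.5548, 0.3279, 0.1019]
orientation: [3.141, 0.001, 2.941]
wrist_force: [-0.8, -0.9, 1.9]
gripper_width: 0.701
grasp_force: 27.9
```

Emit:
{"name": "arm_command", "arguments": {
  "series": [
    {"hand": 1, "tx": 0, "ty": 0, "tz": 0.02, "ax": 0, "ay": 0, "az": 0},
    {"hand": 1, "tx": 0, "ty": 0, "tz": 0, "ax": 0, "ay": 0, "az": 0}
  ]
}}

```text
time_s: 29.0
tool_pos: [0.5551, 0.3278, 0.1018]
orientation: [3.141, 0.001, 2.941]
wrist_force: [-1.6, -2.9, 9.0]
gripper_width: 0.701
grasp_force: 28.6
```

Contact. Release, rise, and go to see it clear.

Emit:
{"name": "arm_command", "arguments": {
  "series": [
    {"hand": -0.5, "tx": 0, "ty": 0, "tz": 0, "ax": 0, "ay": 0, "az": 0},
    {"hand": -0.8, "tx": 0, "ty": 0, "tz": 0, "ax": 0, "ay": 0, "az": 0},
    {"hand": -1, "tx": 0, "ty": 0, "tz": 0, "ax": 0, "ay": 0, "az": 0},
    {"hand": -1, "tx": 0, "ty": 0, "tz": 0, "ax": 0, "ay": 0, "az": 0},
    {"hand": -1, "tx": 0, "ty": 0, "tz": -0.5, "ax": 0, "ay": 0, "az": 0},
    {"hand": -1, "tx": 0, "ty": 0, "tz": -1, "ax": 0, "ay": 0, "az": 0},
    {"hand": -1, "tx": 0, "ty": 0, "tz": -1, "ax": 0, "ay": 0, "az": 0},
    {"hand": -1, "tx": 0, "ty": 0, "tz": -1, "ax": 0, "ay": 0, "az": 0}
  ]
}}

```text
time_s: 29.8
tool_pos: [0.5545, 0.3277, 0.2422]
orientation: [-3.141, -0.0, 2.941]
wrist_force: [-0.4, 0.3, -0.2]
gripper_width: 1.0
grasp_force: 0.0
```

Emit:
{"name": "arm_command", "arguments": {
  "series": [
    {"hand": -1, "tx": 0, "ty": 0, "tz": 0, "ax": 0, "ay": 0, "az": 1},
    {"hand": -1, "tx": 0, "ty": 0, "tz": 0, "ax": 0, "ay": 0, "az": 1},
    {"hand": -0.5, "tx": 0, "ty": 0, "tz": 0, "ax": 0, "ay": 0, "az": 1},
    {"hand": 0.1, "tx": 0, "ty": 0, "tz": 0, "ax": 0, "ay": 0, "az": 1},
    {"hand": 0.1, "tx": 0, "ty": 0, "tz": 0, "ax": 0, "ay": 0, "az": 1},
    {"hand": 0.1, "tx": 0, "ty": 0, "tz": 0, "ax": 0, "ay": 0, "az": 1},
    {"hand": 0.1, "tx": 0, "ty": 0, "tz": 0, "ax": 0, "ay": 0, "az": 1},
    {"hand": 0.1, "tx": 0, "ty": 0, "tz": 0, "ax": 0, "ay": 0, "az": 1}
  ]
}}

```text
time_s: 30.6
tool_pos: [0.5546, 0.3278, 0.2406]
orientation: [-3.141, -0.0, 2.239]
wrist_force: [-0.3, -0.5, -0.2]
gripper_width: 0.447
grasp_force: 0.0
```

Emit:
{"name": "arm_command", "arguments": {
  "series": [
    {"hand": 0.1, "tx": 0, "ty": 0, "tz": 0, "ax": 0, "ay": 0, "az": 1},
    {"hand": 0.1, "tx": 0, "ty": 0, "tz": 0, "ax": 0, "ay": 0, "az": 1},
    {"hand": 0.1, "tx": 0, "ty": 0, "tz": 0, "ax": 0, "ay": 0, "az": 1},
    {"hand": 0.1, "tx": 0, "ty": 0, "tz": 0, "ax": 0, "ay": 0, "az": 1},
    {"hand": 0.1, "tx": 0, "ty": 0, "tz": 0, "ax": 0, "ay": 0, "az": 1},
    {"hand": 0.1, "tx": 0, "ty": 0, "tz": 0, "ax": 0, "ay": 0, "az": 1},
    {"hand": 0.1, "tx": 0, "ty": 0, "tz": 0, "ax": 0, "ay": 0, "az": 1},
    {"hand": 0.1, "tx": 0, "ty": 0, "tz": 0, "ax": 0, "ay": 0, "az": 0.7}
  ]
}}

```text
time_s: 31.4
tool_pos: [0.5546, 0.3278, 0.2406]
orientation: [-3.141, 0.0, 1.567]
wrist_force: [-0.4, -0.0, -0.0]
gripper_width: 0.451
grasp_force: 0.0
```

```bash
python3 - <<'E'
from h import *
to([.4438,-.0231,.24])
E
```

```text
[0.5546 0.3278 0.2406] [-3.141  0.     1.567] units [-8.78 -2.74  0.02]
```

Emit:
{"name": "arm_command", "arguments": {
  "series": [
    {"hand": 0.1, "tx": -1, "ty": 0, "tz": 0, "ax": 0, "ay": 0, "az": 0},
    {"hand": 0.1, "tx": -1, "ty": 0, "tz": 0, "ax": 0, "ay": 0, "az": 0},
    {"hand": 0.1, "tx": -1, "ty": 0, "tz": 0, "ax": 0, "ay": 0, "az": 0},
    {"hand": 0.1, "tx": -1, "ty": 0, "tz": 0, "ax": 0, "ay": 0, "az": 0},
    {"hand": 0.1, "tx": -1, "ty": 0, "tz": 0, "ax": 0, "ay": 0, "az": 0},
    {"hand": 0.1, "tx": -1, "ty": -0.9, "tz": 0, "ax": 0, "ay": 0, "az": 0},
    {"hand": 0.1, "tx": -1, "ty": -0.9, "tz": 0, "ax": 0, "ay": 0, "az": 0},
    {"hand": 0.1, "tx": -1, "ty": -0.9, "tz": 0, "ax": 0, "ay": 0, "az": 0}
  ]
}}

```text
time_s: 32.2
tool_pos: [0.453, 0.0152, 0.2404]
orientation: [-3.141, 0.0, 1.571]
wrist_force: [1.6, -1.1, -0.5]
gripper_width: 0.447
grasp_force: 0.0
```

Emit:
{"name": "arm_command", "arguments": {
  "series": [
    {"hand": 0.1, "tx": -0.78, "ty": -0.04, "tz": 0, "ax": 0, "ay": 0, "az": 0},
    {"hand": 0.1, "tx": 0, "ty": 0, "tz": 0.3, "ax": 0, "ay": 0, "az": 0},
    {"hand": 0.1, "tx": 0, "ty": 0, "tz": 0, "ax": 0, "ay": 0, "az": 0}
  ]
}}

```text
time_s: 32.5
tool_pos: [0.4523, -0.0153, 0.2275]
orientation: [-3.14, -0.0, 1.569]
wrist_force: [0.3, 0.2, 0.1]
gripper_width: 0.452
grasp_force: 0.0
```

```bash
python3 - <<'E'
from h import *
to([.4438,-.0231,.133])
s=snap('side','s7.png'); t=snap('top','t7.png')
a=cv2.imread('pics/s7.png')[130:310,230:410];b=cv2.imread('pics/t7.png')[200:300,130:230]
cv2.imwrite('pics/m7.png',np.hstack([cv2.resize(x,(400,400),interpolation=cv2.INTER_CUBIC) for x in(a,b)]))
print(proj(t,[.5597,.3271,.005]),proj(t,[.5597,.3271,.056]))
hs=cv2.cvtColor(t['color'],cv2.COLOR_BGR2HSV)
m=((hs[...,0]<12)|(hs[...,0]>172))&(hs[...,1]>90); m[:220]=0;m[280:]=0;m[:,:155]=0;m[:,210:]=0
k,l,st,ce=cv2.connectedComponentsWithStats(m.astype(np.uint8)); j=1+np.argmax(st[1:,4]); print(ce[j],st[j],onz(t,*ce[j],.051))
E
```

```text
[ 0.4523 -0.0153  0.2275] [-3.14  -0.     1.569] units [-0.2  -0.21  2.36]
[179.4053637  251.21242612] [172.90888718 247.32943932]
[172.83896104 248.22077922] [162 238  23  22 385] [0.5586547 0.3289647 0.051    ]
```

View pics/m7.png

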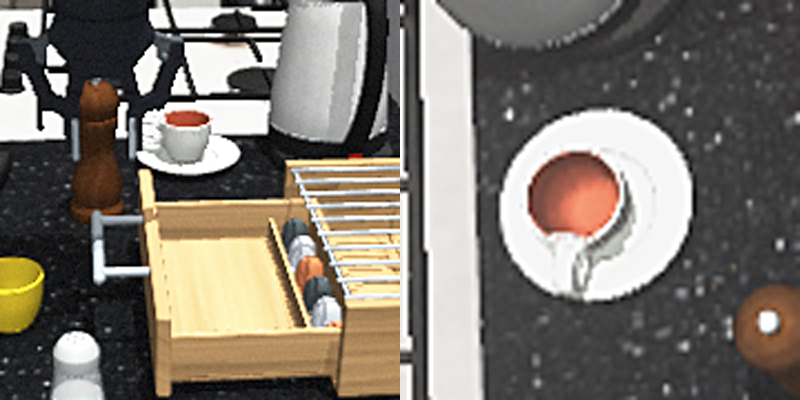

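Cup stands upright, centred on the saucer (top crop bowl (577,195), saucer (597,203), offset from perspective as predicted). Now shut the drawer.

Emit:
{"name": "arm_command", "arguments": {
  "series": [
    {"hand": 0.1, "tx": -0.2, "ty": -0.21, "tz": 0, "ax": 0, "ay": 0, "az": 0},
    {"hand": 0.1, "tx": 0, "ty": 0, "tz": 0.8, "ax": 0, "ay": 0, "az": 0},
    {"hand": 0.1, "tx": 0, "ty": 0, "tz": 0.8, "ax": 0, "ay": 0, "az": 0},
    {"hand": 0.1, "tx": 0, "ty": 0, "tz": 0.7, "ax": 0, "ay": 0, "az": 0},
    {"hand": 0.1, "tx": 0, "ty": 0, "tz": 0, "ax": 0, "ay": 0, "az": 0}
  ]
}}

```text
time_s: 33.1
tool_pos: [0.4428, -0.0225, 0.1336]
orientation: [-3.136, -0.001, 1.572]
wrist_force: [-0.2, 0.6, 0.1]
gripper_width: 0.448
grasp_force: 0.0
```

Emit:
{"name": "arm_command", "arguments": {
  "series": [
    {"hand": 1, "tx": 0, "ty": 0, "tz": 0, "ax": 0, "ay": 0, "az": 0},
    {"hand": 1, "tx": 0, "ty": 0, "tz": 0, "ax": 0, "ay": 0, "az": 0},
    {"hand": 1, "tx": 0, "ty": 0, "tz": 0, "ax": 0, "ay": 0, "az": 0},
    {"hand": 1, "tx": 0, "ty": 0, "tz": 0, "ax": 0, "ay": 0, "az": 0},
    {"hand": 1, "tx": 0, "ty": 0, "tz": 0, "ax": 0, "ay": 0, "az": 0},
    {"hand": 1, "tx": 0, "ty": 0, "tz": 0, "ax": 0, "ay": 0, "az": 0}
  ],
  "grip_force": 40
}}

```text
time_s: 33.7
tool_pos: [0.4451, -0.0229, 0.1387]
orientation: [3.139, 0.0, 1.571]
wrist_force: [-1.5, 1.2, 7.2]
gripper_width: 0.093
grasp_force: 39.4
```

Emit:
{"name": "arm_command", "arguments": {
  "series": [
    {"hand": 1, "tx": 0, "ty": 0.2, "tz": 0, "ax": 0, "ay": 0, "az": 0},
    {"hand": 1, "tx": 0, "ty": 0.4, "tz": 0, "ax": 0, "ay": 0, "az": 0},
    {"hand": 1, "tx": 0, "ty": 0.5, "tz": 0, "ax": 0, "ay": 0, "az": 0},
    {"hand": 1, "tx": 0, "ty": 0.5, "tz": 0, "ax": 0, "ay": 0, "az": 0},
    {"hand": 1, "tx": 0, "ty": 0.5, "tz": 0, "ax": 0, "ay": 0, "az": 0},
    {"hand": 1, "tx": 0, "ty": 0.5, "tz": 0, "ax": 0, "ay": 0, "az": 0},
    {"hand": 1, "tx": 0, "ty": 0.3, "tz": 0, "ax": 0, "ay": 0, "az": 0},
    {"hand": 1, "tx": 0, "ty": 0.15, "tz": 0, "ax": 0, "ay": 0, "az": 0}
  ]
}}

```text
time_s: 34.5
tool_pos: [0.568, -0.0238, 0.1387]
orientation: [3.139, 0.002, 1.571]
wrist_force: [-2.2, -9.5, 7.4]
gripper_width: 0.095
grasp_force: 39.9
```

Emit:
{"name": "arm_command", "arguments": {
  "series": [
    {"hand": 1, "tx": 0, "ty": 0.08, "tz": 0, "ax": 0, "ay": 0, "az": 0},
    {"hand": 1, "tx": 0, "ty": 0.06, "tz": 0, "ax": 0, "ay": 0, "az": 0},
    {"hand": 1, "tx": 0, "ty": 0.03, "tz": 0, "ax": 0, "ay": 0, "az": 0},
    {"hand": 1, "tx": 0, "ty": 0, "tz": 0, "ax": 0, "ay": 0, "az": 0}
  ]
}}

```text
time_s: 34.9
tool_pos: [0.5741, -0.0239, 0.1387]
orientation: [3.139, 0.002, 1.571]
wrist_force: [0.7, -9.1, 5.6]
gripper_width: 0.097
grasp_force: 39.6
```

Emit:
{"name": "arm_command", "arguments": {
  "series": [
    {"hand": 1, "tx": 0, "ty": 0.04, "tz": 0, "ax": 0, "ay": 0, "az": 0},
    {"hand": 1, "tx": 0, "ty": 0, "tz": 0, "ax": 0, "ay": 0, "az": 0}
  ]
}}

```text
time_s: 35.1
tool_pos: [0.5756, -0.0239, 0.1387]
orientation: [3.139, 0.002, 1.571]
wrist_force: [0.2, -9.6, 5.4]
gripper_width: 0.098
grasp_force: 39.6
```

Emit:
{"name": "arm_command", "arguments": {
  "series": [
    {"hand": 1, "tx": 0, "ty": 0.03, "tz": 0, "ax": 0, "ay": 0, "az": 0},
    {"hand": 1, "tx": 0, "ty": 0, "tz": 0, "ax": 0, "ay": 0, "az": 0}
  ]
}}

```text
time_s: 35.3
tool_pos: [0.5767, -0.0239, 0.1387]
orientation: [3.139, 0.002, 1.571]
wrist_force: [-0.5, -9.9, 5.1]
gripper_width: 0.091
grasp_force: 39.7
```

Emit:
{"name": "arm_command", "arguments": {
  "series": [
    {"hand": 1, "tx": 0, "ty": 0.05, "tz": 0, "ax": 0, "ay": 0, "az": 0},
    {"hand": 1, "tx": 0, "ty": 0, "tz": 0, "ax": 0, "ay": 0, "az": 0}
  ]
}}

```text
time_s: 35.5
tool_pos: [0.5773, -0.0239, 0.1386]
orientation: [-3.139, 0.002, 1.571]
wrist_force: [-21.3, -9.8, 17.4]
gripper_width: 0.093
grasp_force: 41.2
```

```bash
python3 - <<'E'
from h import *
s=snap('side','s8.png'); a=s['color'][190:320,310:440]; b=np.load('pics/side0.npz')['color'][190:320,310:440]
cv2.imwrite('pics/m8.png',np.hstack([cv2.resize(x,(400,400),interpolation=cv2.INTER_CUBIC) for x in(a,b)]))
E
```

```text
(no output)
```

View pics/m8.png

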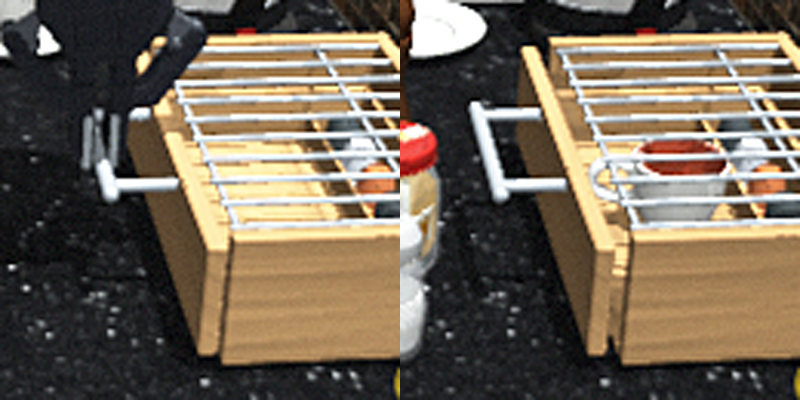

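The drawer (left) is now shut tighter than at the start (right shows it was a few mm ajar), with the stop felt at 21 N. Release, rise, turn back.

Emit:
{"name": "arm_command", "arguments": {
  "series": [
    {"hand": 0.5, "tx": 0, "ty": 0, "tz": 0, "ax": 0, "ay": 0, "az": 0},
    {"hand": 0.1, "tx": 0, "ty": 0, "tz": 0, "ax": 0, "ay": 0, "az": 0},
    {"hand": 0.1, "tx": 0, "ty": 0, "tz": 0, "ax": 0, "ay": 0, "az": 0},
    {"hand": 0.1, "tx": 0, "ty": 0, "tz": 0, "ax": 0, "ay": 0, "az": 0},
    {"hand": 0.1, "tx": 0, "ty": 0, "tz": -0.6, "ax": 0, "ay": 0, "az": 0},
    {"hand": 0.1, "tx": 0, "ty": 0, "tz": -1, "ax": 0, "ay": 0, "az": 0},
    {"hand": -0.5, "tx": 0, "ty": 0, "tz": -0.9, "ax": 0, "ay": 0, "az": -1},
    {"hand": -0.7, "tx": 0, "ty": 0, "tz": 0, "ax": 0, "ay": 0, "az": -1}
  ]
}}

```text
time_s: 36.35
tool_pos: [0.5792, -0.0229, 0.2424]
orientation: [3.135, 0.002, 1.749]
wrist_force: [0.6, 0.6, -0.7]
gripper_width: 0.778
grasp_force: 0.0
```

Emit:
{"name": "arm_command", "arguments": {
  "series": [
    {"hand": -0.7, "tx": 0, "ty": 0, "tz": 0, "ax": 0, "ay": 0, "az": -1},
    {"hand": -0.7, "tx": 0, "ty": 0, "tz": 0, "ax": 0, "ay": 0, "az": -1},
    {"hand": -0.7, "tx": 0, "ty": 0, "tz": 0, "ax": 0, "ay": 0, "az": -1},
    {"hand": -0.7, "tx": 0, "ty": 0, "tz": 0, "ax": 0, "ay": 0, "az": -1},
    {"hand": -0.7, "tx": 0, "ty": 0, "tz": 0, "ax": 0, "ay": 0, "az": -1},
    {"hand": -0.7, "tx": 0, "ty": 0, "tz": 0, "ax": 0, "ay": 0, "az": -1},
    {"hand": -0.7, "tx": 0, "ty": 0, "tz": 0, "ax": 0, "ay": 0, "az": -1},
    {"hand": -0.7, "tx": 0, "ty": 0, "tz": 0, "ax": 0, "ay": 0, "az": -1}
  ]
}}

```text
time_s: 37.15
tool_pos: [0.578, -0.0228, 0.2368]
orientation: [3.142, -0.0, 2.447]
wrist_force: [-0.0, 0.2, 0.2]
gripper_width: 0.85
grasp_force: 0.0
```

Emit:
{"name": "arm_command", "arguments": {
  "series": [
    {"hand": -0.7, "tx": 0, "ty": 0, "tz": 0, "ax": 0, "ay": 0, "az": -1},
    {"hand": -0.7, "tx": 0, "ty": 0, "tz": 0, "ax": 0, "ay": 0, "az": -1},
    {"hand": -0.7, "tx": 0, "ty": 0, "tz": 0, "ax": 0, "ay": 0, "az": -1},
    {"hand": -0.7, "tx": 0, "ty": 0, "tz": 0, "ax": 0, "ay": 0, "az": -1},
    {"hand": -0.7, "tx": 0, "ty": 0, "tz": 0, "ax": 0, "ay": 0, "az": -1},
    {"hand": -0.7, "tx": 0, "ty": 0, "tz": 0, "ax": 0, "ay": 0, "az": -1},
    {"hand": -0.7, "tx": 0, "ty": 0, "tz": 0, "ax": 0, "ay": 0, "az": -1},
    {"hand": -0.7, "tx": 0, "ty": 0, "tz": 0, "ax": 0, "ay": 0, "az": -1}
  ]
}}

```text
time_s: 37.95
tool_pos: [0.578, -0.0228, 0.2367]
orientation: [3.142, -0.0, -3.138]
wrist_force: [0.1, -0.5, -0.2]
gripper_width: 0.851
grasp_force: 0.0
```

```bash
python3 - <<'E'
from h import *
to([.4294,-.1896,.2])
E
```

```text
[ 0.578  -0.0228  0.2367] [ 3.142 -0.    -3.138] units [ 3.73 -4.16  0.92]
```

Emit:
{"name": "arm_command", "arguments": {
  "series": [
    {"hand": -0.7, "tx": 0.7, "ty": -0.83, "tz": 0, "ax": 0, "ay": 0, "az": 0},
    {"hand": -0.7, "tx": 0.7, "ty": -0.83, "tz": 0, "ax": 0, "ay": 0, "az": 0},
    {"hand": -0.7, "tx": 0.8, "ty": -0.83, "tz": 0, "ax": 0, "ay": 0, "az": 0},
    {"hand": -0.7, "tx": 0.8, "ty": -0.83, "tz": 0, "ax": 0, "ay": 0, "az": 0},
    {"hand": -0.7, "tx": 0.73, "ty": -0.84, "tz": 0, "ax": 0, "ay": 0, "az": 0},
    {"hand": -0.7, "tx": 0, "ty": 0, "tz": 0.8, "ax": 0, "ay": 0, "az": 0},
    {"hand": -0.7, "tx": 0, "ty": 0, "tz": 0, "ax": 0, "ay": 0, "az": 0}
  ]
}}

```text
time_s: 38.65
tool_pos: [0.4273, -0.1896, 0.2019]
orientation: [3.14, -0.003, 3.14]
wrist_force: [0.9, 0.2, 0.4]
gripper_width: 0.849
grasp_force: 0.0
```

```bash
python3 - <<'E'
from h import *
to([.4294,-.1896,.106])
E
```

```text
[ 0.4273 -0.1896  0.2019] [ 3.14e+00 -3.00e-03  3.14e+00] units [-0.06 -0.01  2.4 ]
```

Emit:
{"name": "arm_command", "arguments": {
  "series": [
    {"hand": -0.7, "tx": -0.02, "ty": 0, "tz": 0.9, "ax": 0, "ay": 0, "az": 0},
    {"hand": -0.7, "tx": 0, "ty": 0, "tz": 0.9, "ax": 0, "ay": 0, "az": 0},
    {"hand": -0.7, "tx": 0, "ty": 0, "tz": 0.6, "ax": 0, "ay": 0, "az": 0},
    {"hand": -0.7, "tx": 0, "ty": 0, "tz": 0, "ax": 0, "ay": 0, "az": 0},
    {"hand": -0.7, "tx": 0, "ty": 0, "tz": 0, "ax": 0, "ay": 0, "az": 0}
  ]
}}

```text
time_s: 39.15
tool_pos: [0.4303, -0.189, 0.11]
orientation: [3.142, 0.0, -3.141]
wrist_force: [-0.3, -0.5, 1.0]
gripper_width: 0.854
grasp_force: 0.0
```

Emit:
{"name": "arm_command", "arguments": {
  "series": [
    {"hand": 1, "tx": 0, "ty": 0, "tz": 0, "ax": 0, "ay": 0, "az": 0},
    {"hand": 1, "tx": 0, "ty": 0, "tz": 0, "ax": 0, "ay": 0, "az": 0},
    {"hand": 1, "tx": 0, "ty": 0, "tz": 0, "ax": 0, "ay": 0, "az": 0},
    {"hand": 1, "tx": 0, "ty": 0, "tz": 0, "ax": 0, "ay": 0, "az": 0},
    {"hand": 1, "tx": 0, "ty": 0, "tz": 0, "ax": 0, "ay": 0, "az": 0},
    {"hand": 1, "tx": 0, "ty": 0, "tz": 0, "ax": 0, "ay": 0, "az": 0},
    {"hand": 1, "tx": 0, "ty": 0, "tz": 0, "ax": 0, "ay": 0, "az": 0}
  ],
  "grip_force": 25
}}

```text
time_s: 39.85
tool_pos: [0.4303, -0.1894, 0.1103]
orientation: [-3.141, 0.002, -3.142]
wrist_force: [1.2, 2.6, 8.0]
gripper_width: 0.438
grasp_force: 24.5
```

```bash
python3 - <<'E'
from h import *
to([.5048,-.1239,.106])
E
```

```text
[ 0.4303 -0.1894  0.1103] [-3.141e+00  2.000e-03 -3.142e+00] units [-1.86  1.64  0.11]
```

Emit:
{"name": "arm_command", "arguments": {
  "series": [
    {"hand": 1, "tx": 0, "ty": 0, "tz": -0.3, "ax": 0, "ay": 0, "az": 0},
    {"hand": 1, "tx": 0, "ty": 0, "tz": -0.5, "ax": 0, "ay": 0, "az": 0},
    {"hand": 1, "tx": -0.4, "ty": 0.34, "tz": 0, "ax": 0, "ay": 0, "az": 0},
    {"hand": 1, "tx": -0.5, "ty": 0.45, "tz": 0, "ax": 0, "ay": 0, "az": 0},
    {"hand": 1, "tx": -0.5, "ty": 0.45, "tz": 0, "ax": 0, "ay": 0, "az": 0},
    {"hand": 1, "tx": -0.49, "ty": 0.4, "tz": 0, "ax": 0, "ay": 0, "az": 0},
    {"hand": 1, "tx": 0, "ty": 0, "tz": 0, "ax": 0, "ay": 0, "az": 0}
  ]
}}

```text
time_s: 40.55
tool_pos: [0.5068, -0.1223, 0.1418]
orientation: [3.142, 0.001, -3.14]
wrist_force: [-0.1, -0.2, -0.8]
gripper_width: 0.44
grasp_force: 25.0
```

Emit:
{"name": "arm_command", "arguments": {
  "series": [
    {"hand": 1, "tx": 0, "ty": 0, "tz": 0.5, "ax": 0, "ay": 0, "az": 0},
    {"hand": 1, "tx": 0, "ty": 0, "tz": 0.25, "ax": 0, "ay": 0, "az": 0},
    {"hand": 1, "tx": 0, "ty": 0, "tz": 0.04, "ax": 0, "ay": 0, "az": 0},
    {"hand": 1, "tx": 0, "ty": 0, "tz": 0, "ax": 0, "ay": 0, "az": 0}
  ]
}}

```text
time_s: 40.95
tool_pos: [0.5051, -0.124, 0.1099]
orientation: [3.141, 0.0, 3.141]
wrist_force: [-0.4, 2.3, 2.9]
gripper_width: 0.434
grasp_force: 28.2
```

Emit:
{"name": "arm_command", "arguments": {
  "series": [
    {"hand": 0, "tx": 0, "ty": 0, "tz": 0, "ax": 0, "ay": 0, "az": 0},
    {"hand": -0.6, "tx": 0, "ty": 0, "tz": 0, "ax": 0, "ay": 0, "az": 0},
    {"hand": -1, "tx": 0, "ty": 0, "tz": 0, "ax": 0, "ay": 0, "az": 0},
    {"hand": -1, "tx": 0, "ty": 0, "tz": 0, "ax": 0, "ay": 0, "az": 0},
    {"hand": -1, "tx": 0, "ty": 0, "tz": -0.7, "ax": 0, "ay": 0, "az": 0},
    {"hand": -1, "tx": 0, "ty": 0, "tz": -1, "ax": 0, "ay": 0, "az": 0},
    {"hand": -1, "tx": 0, "ty": 0, "tz": -1, "ax": 0, "ay": 0, "az": 0},
    {"hand": -1, "tx": 0, "ty": 0, "tz": 0, "ax": 0, "ay": 0, "az": 0}
  ]
}}

```text
time_s: 41.75
tool_pos: [0.5065, -0.1241, 0.2229]
orientation: [-3.139, 0.007, -3.141]
wrist_force: [-0.6, -0.7, -0.2]
gripper_width: 0.999
grasp_force: 0.0
```

Emit:
{"name": "arm_command", "arguments": {
  "series": [
    {"hand": -1, "tx": 0.4, "ty": -0.8, "tz": 0, "ax": 0, "ay": 0, "az": 0},
    {"hand": -1, "tx": 0.4, "ty": -0.85, "tz": 0, "ax": 0, "ay": 0, "az": 0},
    {"hand": -1, "tx": 0.4, "ty": -0.85, "tz": 0, "ax": 0, "ay": 0, "az": 0},
    {"hand": -1, "tx": 0.4, "ty": -0.85, "tz": 0, "ax": 0, "ay": 0, "az": 0},
    {"hand": -1, "tx": 0.3, "ty": -0.79, "tz": 0, "ax": 0, "ay": 0, "az": 0},
    {"hand": -1, "tx": 0, "ty": 0, "tz": 0, "ax": 0, "ay": 0, "az": 0},
    {"hand": -1, "tx": 0, "ty": 0, "tz": 0, "ax": 0, "ay": 0, "az": 0}
  ]
}}

```text
time_s: 42.45
tool_pos: [0.4289, -0.2897, 0.2167]
orientation: [3.141, -0.0, 3.14]
wrist_force: [-0.5, 0.7, -0.7]
gripper_width: 1.003
grasp_force: 0.0
```

```bash
python3 - <<'E'
from h import *
to([.4300,-.2898,.1075])
s=snap('side','s9.png'); a=s['color'][180:400,220:440]
t=snap('top','t9.png'); b=np.load('pics/t9.npz')['color'][120:320,240:440]
cv2.imwrite('pics/m9.png',np.hstack([cv2.resize(x,(400,400),interpolation=cv2.INTER_CUBIC) for x in(a,b)]))
E
```

```text
[ 0.4289 -0.2897  0.2167] [ 3.141 -0.     3.14 ] units [-0.03 -0.    2.73]
```

View pics/m9.png

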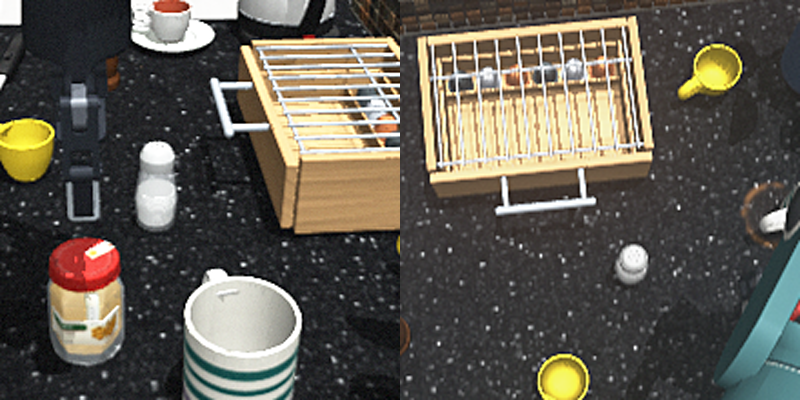

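Salt stands back at (157,185) upright, the drawer is shut, the jar (85,300) upright and clear of the mug. Fetch the jar.

Emit:
{"name": "arm_command", "arguments": {
  "series": [
    {"hand": -1, "tx": -0.03, "ty": 0, "tz": 0.9, "ax": 0, "ay": 0, "az": 0},
    {"hand": -1, "tx": 0, "ty": 0, "tz": 0.9, "ax": 0, "ay": 0, "az": 0},
    {"hand": -1, "tx": 0, "ty": 0, "tz": 0.6, "ax": 0, "ay": 0, "az": 0},
    {"hand": -1, "tx": 0, "ty": 0, "tz": 0.33, "ax": 0, "ay": 0, "az": 0},
    {"hand": -1, "tx": 0, "ty": 0, "tz": 0, "ax": 0, "ay": 0, "az": 0},
    {"hand": -1, "tx": 0, "ty": 0, "tz": 0, "ax": 0, "ay": 0, "az": 0}
  ]
}}

```text
time_s: 43.15
tool_pos: [0.4309, -0.2892, 0.109]
orientation: [-3.141, 0.001, -3.141]
wrist_force: [-0.2, -0.5, 1.6]
gripper_width: 0.997
grasp_force: 0.0
```

Emit:
{"name": "arm_command", "arguments": {
  "series": [
    {"hand": 1, "tx": 0, "ty": 0, "tz": 0, "ax": 0, "ay": 0, "az": 0},
    {"hand": 1, "tx": 0, "ty": 0, "tz": 0, "ax": 0, "ay": 0, "az": 0},
    {"hand": 1, "tx": 0, "ty": 0, "tz": 0, "ax": 0, "ay": 0, "az": 0},
    {"hand": 1, "tx": 0, "ty": 0, "tz": 0, "ax": 0, "ay": 0, "az": 0},
    {"hand": 1, "tx": 0, "ty": 0, "tz": 0, "ax": 0, "ay": 0, "az": 0},
    {"hand": 1, "tx": 0, "ty": 0, "tz": 0, "ax": 0, "ay": 0, "az": 0}
  ],
  "grip_force": 40
}}

```text
time_s: 43.75
tool_pos: [0.4308, -0.2897, 0.1094]
orientation: [-3.14, 0.002, 3.142]
wrist_force: [-2.5, 2.2, 8.0]
gripper_width: 0.644
grasp_force: 41.4
```

```bash
python3 - <<'E'
from h import *
to([.5103,-.0256,.1075])
s=np.load('pics/s9.npz'); q=(220+84*.55,180+254*.55); print(q,onz(s,*q,.086),proj(s,[.43,-.29,.086]))
E
```

```text
[ 0.4308 -0.2897  0.1094] [-3.140e+00  2.000e-03  3.142e+00] units [-1.99  6.6   0.04]
(266.2, 319.70000000000005) [ 0.42829461 -0.28458255  0.086     ] [267.43826597 321.95673573]
```

Emit:
{"name": "arm_command", "arguments": {
  "series": [
    {"hand": 1, "tx": 0, "ty": 0, "tz": -0.3, "ax": 0, "ay": 0, "az": 0},
    {"hand": 1, "tx": 0, "ty": 0, "tz": -0.7, "ax": 0, "ay": 0, "az": 0},
    {"hand": 1, "tx": 0, "ty": 0, "tz": -0.8, "ax": 0, "ay": 0, "az": 0},
    {"hand": 1, "tx": 0, "ty": 0, "tz": -0.8, "ax": 0, "ay": 0, "az": 0},
    {"hand": 1, "tx": 0, "ty": 0, "tz": -0.4, "ax": 0, "ay": 0, "az": 0},
    {"hand": 1, "tx": 0, "ty": 0, "tz": 0, "ax": 0, "ay": 0, "az": 0}
  ]
}}

```text
time_s: 44.35
tool_pos: [0.4308, -0.2897, 0.2304]
orientation: [-3.139, 0.003, 3.142]
wrist_force: [-0.1, -0.2, -2.5]
gripper_width: 0.642
grasp_force: 43.3
```

Emit:
{"name": "arm_command", "arguments": {
  "series": [
    {"hand": 1, "tx": -0.2, "ty": 0.4, "tz": 0, "ax": 0, "ay": 0, "az": 0},
    {"hand": 1, "tx": -0.3, "ty": 0.8, "tz": 0, "ax": 0, "ay": 0, "az": 0},
    {"hand": 1, "tx": -0.3, "ty": 1, "tz": 0, "ax": 0, "ay": 0, "az": 0},
    {"hand": 1, "tx": -0.3, "ty": 1, "tz": 0, "ax": 0, "ay": 0, "az": 0},
    {"hand": 1, "tx": -0.3, "ty": 1, "tz": 0, "ax": 0, "ay": 0, "az": 0},
    {"hand": 1, "tx": -0.3, "ty": 1, "tz": 0, "ax": 0, "ay": 0, "az": 0},
    {"hand": 1, "tx": -0.3, "ty": 0.8, "tz": 0, "ax": 0, "ay": 0, "az": 0},
    {"hand": 1, "tx": 0, "ty": 0.6, "tz": 0, "ax": 0, "ay": 0, "az": 0}
  ]
}}

```text
time_s: 45.15
tool_pos: [0.5106, -0.0232, 0.2258]
orientation: [3.141, -0.002, -3.14]
wrist_force: [-0.8, 0.3, -3.7]
gripper_width: 0.644
grasp_force: 43.3
```

Emit:
{"name": "arm_command", "arguments": {
  "series": [
    {"hand": 1, "tx": -0.01, "ty": 0, "tz": 0.7, "ax": 0, "ay": 0, "az": 0},
    {"hand": 1, "tx": 0, "ty": 0, "tz": 1, "ax": 0, "ay": 0, "az": 0},
    {"hand": 1, "tx": 0, "ty": 0, "tz": 0.8, "ax": 0, "ay": 0, "az": 0},
    {"hand": 1, "tx": 0, "ty": 0, "tz": 0.3, "ax": 0, "ay": 0, "az": 0},
    {"hand": 1, "tx": 0, "ty": 0, "tz": 0.17, "ax": 0, "ay": 0, "az": 0},
    {"hand": 1, "tx": 0, "ty": 0, "tz": 0, "ax": 0, "ay": 0, "az": 0},
    {"hand": 1, "tx": 0, "ty": 0, "tz": 0.03, "ax": 0, "ay": 0, "az": 0},
    {"hand": 1, "tx": 0, "ty": 0, "tz": 0, "ax": 0, "ay": 0, "az": 0}
  ]
}}

```text
time_s: 45.95
tool_pos: [0.5113, -0.0254, 0.1095]
orientation: [-3.141, 0.001, 3.142]
wrist_force: [-6.1, 0.3, 9.6]
gripper_width: 0.637
grasp_force: 43.0
```

Emit:
{"name": "arm_command", "arguments": {
  "series": [
    {"hand": -0.3, "tx": 0, "ty": 0, "tz": 0, "ax": 0, "ay": 0, "az": 0},
    {"hand": -0.8, "tx": 0, "ty": 0, "tz": 0, "ax": 0, "ay": 0, "az": 0},
    {"hand": -1, "tx": 0, "ty": 0, "tz": 0, "ax": 0, "ay": 0, "az": 0},
    {"hand": -1, "tx": 0, "ty": 0, "tz": 0, "ax": 0, "ay": 0, "az": 0},
    {"hand": -1, "tx": 0, "ty": 0, "tz": -0.9, "ax": 0, "ay": 0, "az": 0},
    {"hand": -1, "tx": 0, "ty": 0, "tz": -1, "ax": 0, "ay": 0, "az": 0},
    {"hand": -1, "tx": 0, "ty": 0, "tz": -1, "ax": 0, "ay": 0, "az": 0},
    {"hand": -1, "tx": 0, "ty": 0, "tz": -1, "ax": 0, "ay": 0, "az": 0}
  ]
}}

```text
time_s: 46.75
tool_pos: [0.5105, -0.0253, 0.2655]
orientation: [-3.142, -0.0, -3.142]
wrist_force: [0.3, 0.3, -0.3]
gripper_width: 0.997
grasp_force: 0.0
```

Emit:
{"name": "arm_command", "arguments": {
  "series": [
    {"hand": -1, "tx": 0.3, "ty": 0.9, "tz": 0, "ax": 0, "ay": 0, "az": 0},
    {"hand": -1, "tx": 0.3, "ty": 0.9, "tz": 0, "ax": 0, "ay": 0, "az": 0},
    {"hand": -1, "tx": 0.3, "ty": 0.9, "tz": 0, "ax": 0, "ay": 0, "az": 0},
    {"hand": -1, "tx": 0.3, "ty": 0.9, "tz": 0, "ax": 0, "ay": 0, "az": 0},
    {"hand": -1, "tx": 0.33, "ty": 0.9, "tz": 0, "ax": 0, "ay": 0, "az": 0},
    {"hand": -1, "tx": 0, "ty": 0.92, "tz": 0, "ax": 0, "ay": 0, "az": 0},
    {"hand": -1, "tx": 0, "ty": 0, "tz": 0, "ax": 0, "ay": 0, "az": 0},
    {"hand": -1, "tx": 0, "ty": 0, "tz": 0, "ax": 0, "ay": 0, "az": 0}
  ]
}}

```text
time_s: 47.55
tool_pos: [0.4494, 0.1919, 0.2638]
orientation: [-3.141, -0.0, -3.14]
wrist_force: [0.2, -1.0, -0.7]
gripper_width: 1.003
grasp_force: 0.0
```

```bash
python3 - <<'E'
from h import *
to([.4501,.1915,.182])
t=snap('top','t10.png')
c0=np.load('pics/top0.npz')
for c in(c0,t):
    hsv=cv2.cvtColor(c['color'],cv2.COLOR_BGR2HSV)
    r=((hsv[...,0]<6)|(hsv[...,0]>174))&(hsv[...,1]>150)&(hsv[...,2]>120); r[:230]=0;r[275:]=0;r[:,:295]=0;r[:,340:]=0
    w=(hsv[...,1]<50)&(hsv[...,2]>110); w[:235]=0;w[270:]=0;w[:,:343]=0;w[:,372:]=0
    for n,m,z in(('jar',r,.084),('salt',w,.08)):
        v,u=np.nonzero(m); print(n,len(u),u.mean(),v.mean(),onz(c,u.mean(),v.mean(),z).round(4))
s=t
v=t['color'][230:300,200:290]; hv=cv2.cvtColor(v,cv2.COLOR_BGR2HSV); m=(hv[...,1]<60)&(hv[...,2]>170); print(np.argwhere(m)[:20].tolist())
E
```

```text
[0.4494 0.1919 0.2638] [-3.141 -0.    -3.14 ] units [-0.02 -0.01  2.04]
jar 280 316.63928571428573 249.21785714285716 [ 0.5083 -0.0252  0.084 ]
salt 244 356.02868852459017 250.3155737704918 [ 0.4954 -0.1195  0.08  ]
jar 274 316.66058394160586 250.7992700729927 [ 0.5045 -0.0248  0.084 ]
salt 248 355.43548387096774 251.10887096774192 [ 0.4937 -0.1178  0.08  ]
[[0, 9], [0, 10], [1, 9], [1, 10], [1, 11], [2, 10], [2, 11], [2, 63], [3, 10], [3, 11], [3, 12], [4, 11], [4, 12], [5, 11], [5, 12], [5, 13], [6, 12], [6, 13], [7, 13], [7, 14]]
```

Jar is within 4 mm, salt within 2 mm of the start. Now the mill.

Emit:
{"name": "arm_command", "arguments": {
  "series": [
    {"hand": -1, "tx": -0.02, "ty": -0.01, "tz": 0.9, "ax": 0, "ay": 0, "az": 0},
    {"hand": -1, "tx": 0, "ty": 0, "tz": 0.7, "ax": 0, "ay": 0, "az": 0},
    {"hand": -1, "tx": 0, "ty": 0, "tz": 0.44, "ax": 0, "ay": 0, "az": 0},
    {"hand": -1, "tx": 0, "ty": 0, "tz": 0, "ax": 0, "ay": 0, "az": 0},
    {"hand": -1, "tx": 0, "ty": 0, "tz": 0, "ax": 0, "ay": 0, "az": 0}
  ]
}}

```text
time_s: 48.1
tool_pos: [0.4507, 0.1904, 0.183]
orientation: [-3.142, 0.0, 3.14]
wrist_force: [-0.2, -1.0, 1.5]
gripper_width: 1.004
grasp_force: 0.0
```

Emit:
{"name": "arm_command", "arguments": {
  "series": [
    {"hand": 1, "tx": 0, "ty": 0, "tz": 0, "ax": 0, "ay": 0, "az": 0},
    {"hand": 1, "tx": 0, "ty": 0, "tz": 0, "ax": 0, "ay": 0, "az": 0},
    {"hand": 1, "tx": 0, "ty": 0, "tz": 0, "ax": 0, "ay": 0, "az": 0},
    {"hand": 1, "tx": 0, "ty": 0, "tz": 0, "ax": 0, "ay": 0, "az": 0},
    {"hand": 1, "tx": 0, "ty": 0, "tz": 0, "ax": 0, "ay": 0, "az": 0},
    {"hand": 1, "tx": 0, "ty": 0, "tz": 0, "ax": 0, "ay": 0, "az": 0},
    {"hand": 1, "tx": 0, "ty": 0, "tz": 0, "ax": 0, "ay": 0, "az": 0}
  ],
  "grip_force": 30
}}

```text
time_s: 48.8
tool_pos: [0.4507, 0.1912, 0.1835]
orientation: [3.141, 0.002, -3.141]
wrist_force: [-0.0, -1.0, 6.3]
gripper_width: 0.548
grasp_force: 30.4
```

```bash
python3 - <<'E'
from h import *
to([.5095,.0802,.182])
E
```

```text
[0.4507 0.1912 0.1835] [ 3.141e+00  2.000e-03 -3.141e+00] units [-1.47 -2.77  0.04]
```

Emit:
{"name": "arm_command", "arguments": {
  "series": [
    {"hand": 1, "tx": 0, "ty": 0, "tz": -0.3, "ax": 0, "ay": 0, "az": 0},
    {"hand": 1, "tx": 0, "ty": 0, "tz": -0.5, "ax": 0, "ay": 0, "az": 0},
    {"hand": 1, "tx": -0.2, "ty": -0.3, "tz": 0, "ax": 0, "ay": 0, "az": 0},
    {"hand": 1, "tx": -0.3, "ty": -0.6, "tz": 0, "ax": 0, "ay": 0, "az": 0},
    {"hand": 1, "tx": -0.3, "ty": -0.6, "tz": 0, "ax": 0, "ay": 0, "az": 0},
    {"hand": 1, "tx": -0.3, "ty": -0.6, "tz": 0, "ax": 0, "ay": 0, "az": 0},
    {"hand": 1, "tx": -0.3, "ty": -0.4, "tz": 0, "ax": 0, "ay": 0, "az": 0},
    {"hand": 1, "tx": -0.08, "ty": -0.27, "tz": 0, "ax": 0, "ay": 0, "az": 0}
  ]
}}

```text
time_s: 49.6
tool_pos: [0.5103, 0.0786, 0.214]
orientation: [-3.141, -0.0, 3.14]
wrist_force: [-0.7, 0.2, -2.0]
gripper_width: 0.546
grasp_force: 31.4
```

Emit:
{"name": "arm_command", "arguments": {
  "series": [
    {"hand": 1, "tx": 0, "ty": 0, "tz": 0.4, "ax": 0, "ay": 0, "az": 0},
    {"hand": 1, "tx": 0, "ty": 0, "tz": 0.3, "ax": 0, "ay": 0, "az": 0},
    {"hand": 1, "tx": 0, "ty": 0, "tz": 0.1, "ax": 0, "ay": 0, "az": 0},
    {"hand": 1, "tx": 0, "ty": 0, "tz": 0, "ax": 0, "ay": 0, "az": 0},
    {"hand": 1, "tx": 0, "ty": 0, "tz": 0, "ax": 0, "ay": 0, "az": 0}
  ]
}}

```text
time_s: 50.1
tool_pos: [0.5096, 0.0807, 0.1829]
orientation: [-3.141, 0.002, -3.141]
wrist_force: [0.2, -4.6, 11.3]
gripper_width: 0.548
grasp_force: 32.6
```

Contact. Release, rise and move away to the left, clear of the cup.

Emit:
{"name": "arm_command", "arguments": {
  "series": [
    {"hand": 0, "tx": 0, "ty": 0, "tz": 0, "ax": 0, "ay": 0, "az": 0},
    {"hand": -0.6, "tx": 0, "ty": 0, "tz": 0, "ax": 0, "ay": 0, "az": 0},
    {"hand": -1, "tx": 0, "ty": 0, "tz": 0, "ax": 0, "ay": 0, "az": 0},
    {"hand": -1, "tx": 0, "ty": 0, "tz": 0, "ax": 0, "ay": 0, "az": 0},
    {"hand": -1, "tx": 0, "ty": 0, "tz": -0.7, "ax": 0, "ay": 0, "az": 0},
    {"hand": -1, "tx": 0, "ty": 0, "tz": -1, "ax": 0, "ay": 0, "az": 0},
    {"hand": -1, "tx": 0, "ty": 0, "tz": -1, "ax": 0, "ay": 0, "az": 0},
    {"hand": -1, "tx": 0, "ty": 0, "tz": -0.5, "ax": 0, "ay": 0, "az": 0}
  ]
}}

```text
time_s: 50.9
tool_pos: [0.5097, 0.0805, 0.3137]
orientation: [3.141, 0.003, -3.141]
wrist_force: [0.5, 0.2, -0.3]
gripper_width: 0.999
grasp_force: 0.0
```

Emit:
{"name": "arm_command", "arguments": {
  "series": [
    {"hand": -1, "tx": 0.4, "ty": 1, "tz": 0, "ax": 0, "ay": 0, "az": 0},
    {"hand": -1, "tx": 0.4, "ty": 1, "tz": 0, "ax": 0, "ay": 0, "az": 0},
    {"hand": -1, "tx": 0.4, "ty": 1, "tz": 0, "ax": 0, "ay": 0, "az": 0},
    {"hand": -1, "tx": 0.4, "ty": 1, "tz": 0, "ax": 0, "ay": 0, "az": 0},
    {"hand": -1, "tx": 0.4, "ty": 1, "tz": 0, "ax": 0, "ay": 0, "az": 0},
    {"hand": -1, "tx": 0.4, "ty": 1, "tz": 0, "ax": 0, "ay": 0, "az": 0},
    {"hand": -1, "tx": 0.4, "ty": 1, "tz": 0, "ax": 0, "ay": 0, "az": 0},
    {"hand": -1, "tx": 0.4, "ty": 1, "tz": 0, "ax": 0, "ay": 0, "az": 0}
  ]
}}

```text
time_s: 51.7
tool_pos: [0.3803, 0.402, 0.31]
orientation: [-3.142, -0.0, -3.141]
wrist_force: [0.6, 0.2, 0.5]
gripper_width: 1.001
grasp_force: 0.0
```

Emit:
{"name": "arm_command", "arguments": {
  "series": [
    {"hand": -1, "tx": 0.4, "ty": 1, "tz": 0, "ax": 0, "ay": 0, "az": 0},
    {"hand": -1, "tx": 0.4, "ty": 1, "tz": 0, "ax": 0, "ay": 0, "az": 0},
    {"hand": -1, "tx": 0.4, "ty": 1, "tz": 0, "ax": 0, "ay": 0, "az": 0},
    {"hand": -1, "tx": 0.4, "ty": 1, "tz": 0, "ax": 0, "ay": 0, "az": 0},
    {"hand": -1, "tx": 0.4, "ty": 1, "tz": 0, "ax": 0, "ay": 0, "az": 0},
    {"hand": -1, "tx": 0, "ty": 0, "tz": 0, "ax": 0, "ay": 0, "az": 0},
    {"hand": -1, "tx": 0, "ty": 0, "tz": 0, "ax": 0, "ay": 0, "az": 0}
  ]
}}

```text
time_s: 52.4
tool_pos: [0.3009, 0.6008, 0.3092]
orientation: [-3.14, -0.001, -3.14]
wrist_force: [0.1, -1.1, -0.4]
gripper_width: 1.003
grasp_force: 0.0
```

```bash
python3 - <<'E'
from h import *
t=snap('top','t11.png');s=snap('side','s11.png')
c0=np.load('pics/top0.npz');s0=np.load('pics/side0.npz')
for c in(c0,t):
    hsv=cv2.cvtColor(c['color'],cv2.COLOR_BGR2HSV)
    r=((hsv[...,0]<6)|(hsv[...,0]>174))&(hsv[...,1]>150)&(hsv[...,2]>120); r[:230]=0;r[275:]=0;r[:,:295]=0;r[:,340:]=0
    w=(hsv[...,1]<50)&(hsv[...,2]>110); k=w.copy(); w[:235]=0;w[270:]=0;w[:,:343]=0;w[:,372:]=0
    k[:240]=0;k[256:]=0;k[:,:260]=0;k[:,:264]=0;k[:,278:]=0
    for n,m,z in(('jar',r,.084),('salt',w,.08),('mill',k,.157)):
        v,u=np.nonzero(m); print(n,len(u),onz(c,u.mean(),v.mean(),z).round(4))
a,b=s['color'][130:330,230:430],t['color'][120:320,150:400]
cv2.imwrite('pics/m11.png',np.hstack([cv2.resize(a,(380,380)),cv2.resize(b,(420,336)) if 0 else cv2.copyMakeBorder(cv2.resize(b,(420,336)),0,44,0,0,0)]))
E
```

```text
jar 280 [ 0.5083 -0.0252  0.084 ]
salt 244 [ 0.4954 -0.1195  0.08  ]
mill 22 [0.5087 0.0795 0.157 ]
jar 277 [ 0.5046 -0.0248  0.084 ]
salt 246 [ 0.4936 -0.1179  0.08  ]
mill 25 [0.5077 0.0815 0.157 ]
```

View pics/m11.png

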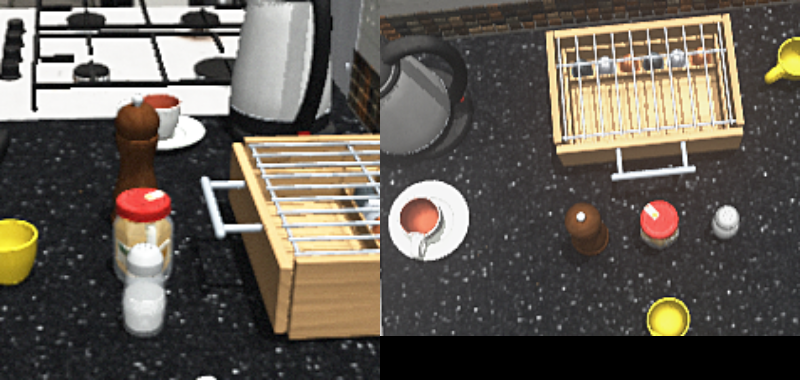

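All stand upright within 4 mm of the start, the drawer is shut and the cup is on the saucer at (425,220). Handing in.

```bash
python3 -c "
from rig import hand_in
print(hand_in())"
```

```text
the job is handed in; nothing more can be done
None
```

The job is handed in (no verdict was returned): the cup stands upright on the saucer, the drawer is shut, and the mill, shaker and jar are back within about 4 mm of where they started.

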